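# Hang the G-clamp on the swivel hook

### The arm

A 7-joint arm with a two-finger parallel gripper is mounted at the origin on the work surface. World frame = base frame: x ahead of the robot, y to its left, z up, the work surface at z = 0. Lengths are in m, angles in rad, forces in N, time in s.
With the tool pointing down it reaches from about 0.4 to 0.85 m from the base axis. Payload 4.5 kg.
Tool frame: the origin (TCP) lies between the finger pads; the fingertips stand 19 mm ahead of it and the grasp point (between the pads) is the TCP (robot.tip_extent is the distance from the TCP to the fingertips, in m); z points along the fingers, y is the direction in which the jaws open and shut (so a half turn about z gives the same grasp; the last joint's range is limited). The gripper opens to 85 mm and grips with 20 to 120 N. Pads are 22 mm wide; open, the fingers measure 114 mm over their backs; the gripper's body (76 mm by 85 mm) begins 54 mm behind the grasp point. The pads swing forward as they close: fully open they stand 13 mm farther back than shut.
Start: joints at [-1.087, 0.689, -0.195, 1.565, 0.157, 0.902, -0.215], TCP at [0.272, 0.563, 0.25] pointing down, gripper open.
Joint ranges: [-3.01, 3.01], [-0.46, 2.08], [-1.47, 1.51], [0.13, 2.56], [-1, 4.14], [0.04, 2.09], [-2.66, 2.66]. Speed limits (rad/s): [2.57, 2.57, 3.14, 3.14, 3.14, 3.14, 3.14].

### API

Orientations are given as a 3x3 rotation matrix whose columns are the frame's x, y, z axes.
In Python, from cell import robot gives the robot as it stands.
- The arm moves only by the shell command python3 -m creep 'ROWS' [FORCE]. ROWS is JSON, one flat list of numbers, 7 for each row, row after row: the shift along the world's x, y, z in cm, then the turn, a rotation vector about the world's x, y, z in units of 6 degrees (1.0 is 6 degrees), then the finger opening in cm, from 0 to 8.54. A call has 1 to 5 rows; each row is the pose to reach, as a shift and turn from the pose measured when the call began; what a row does not reach only later rows make up. A row lasts 1/12 s, in which the tool goes at most 41.7 mm and 7.16 degrees, less where a joint would pass 70% of its speed; a pose out of reach is approached as far as the arm can. A call with a gripper value outside its range is refused whole. The fingers move at their own pace and stop on an object; FORCE is the grip in N (left out, the last holds). Time passes only in rows, so rows that repeat a pose let the fingers close. It gives the time, the measured TCP pose, the force and the opening at its end, in the units of the state.
- robot.get_state(): the state, without advancing time (a new reading comes with each control period).
- robot.capture(name): name is "side" or "top" or "wrist"; returns a dict with "image" (400x640x3 uint8, red, green, blue), "mtx" (3x3 intrinsics, pixels), "distortion" ([k1, k2, p1, p2, k3] as OpenCV has them; the pictures are not rectified), "camera_from_world" (4x4, takes a point from world to camera coordinates). Camera axes: x right, y down, z forward; pixel columns grow to the right and rows downward; lengths in m; the calibration is good to about 2 mm. A picture is of the moment at which its call begins. There is no depth.
- robot.close_job(): hands the job in, once; it reports no verdict.
Trained networks look in a picture, given as the dict that the camera call returned (one of the last four; its "shot" number tells which), for a name from the list of things; names that differ only in an ending like _2 or _b are one class to them, and where a whole thing is asked for, a point or a joint stands for the part that bears it (a point fixed in the world has none). Each returns a list of dicts, best first, with "score" (0 to 1); they miss things now and then, are a little off and sometimes report something else, mostly with a low value. They report only what shows in the picture. A call takes as long as a camera call.
- robot.cut_out(picture, thing): "region" (400x640 bool, what is visible of it).
- robot.mark_of(picture, thing): "at" ([x, y, z] in m, in world coordinates, good to about 4 mm: a listed point, or the origin of a listed thing).
The state is a dict: "time_s": time; "q": joint angles; "joint_velocities": joint speeds; "joint_torque": joint torques, N m; "tool_pos": TCP position; "orientation": TCP orientation; "contact_force": force on the tool from outside, world axes, zero at the start; "moment": the same for the moment, N m; "opening": finger opening in m.
Only numpy, scipy, OpenCV 4.12 (cv2) and the standard library are available. Lean on these libraries where they do the work, as an engineer would, in place of code of your own. Each camera call takes 0.05 s, during which the arm holds its last target. There are 200 camera calls.

### The job

Turn the swivel hook under the tool rail so that it points straight out to the front (the robot's side), square to the rail; then hang the G-clamp from the table on it: the hook through the clamp's frame, fixed jaw on top, screw handle down. Lower it gently until the hook carries it, let go and leave it hanging still with the hook still facing front; do not drop the clamp, knock the rail or disturb the other things on the table.

Things in the scene. Friction and masses are not known exactly. Their poses are not given: they have to be found in the camera images.
- clamp: 100 mm G-clamp, grey frame, steel screw, 0.5-0.75 kg, lying flat (20 mm thick), the only one on the table. Origin: underside of mid-spine. +x runs along the spine to the fixed jaw, +y to the open side (throat), +z up as it lies. Spine: bar 20 x 20 mm, free from x -62.5 to 62.5 mm. At the start the fixed jaw points to the robot, throat to -y, within 0.55 rad.
- clamp_rest (a point): where the clamp rests on the hook when hung: inner side of the fixed jaw arm, mid thickness, 26 mm from the spine's centre line, in a rest 40 mm wide between the spine and the jaw's 20 mm round boss, which stands 8 mm proud. The arm lies at clamp x 62.5 to 84.5 mm, y -10 to 70. Axes as the clamp.
- clamp_spine (a point): middle of the spine's section (10 mm above the clamp's underside), 90 mm along the spine from clamp_rest's arm: a good place to grip across the spine. 43 mm are free between spine and screw there. Gripped much nearer the jaw, the hand would foul the hook. Centre of mass: about 14 mm from here towards the jaw and 27 mm to the throat side. Axes as the clamp.
- clamp_screw (a point): screw axis at the clamp's pad face, in line with the spine's middle. The screw (14 mm round, along clamp x, 60 mm from the spine's centre line) runs from here towards -x, with a 20 mm pad, through the screw arm (clamp x -62.5 to -86.5 mm) to its head at x -126; the 68 mm T-bar lies along clamp y at x -119. Axes as the clamp.
- rail: blue square tube 30 x 30 mm, 960 mm long, fixed, along its own y, underside 340 and top 370 mm above the table, a post at each end (y +-450 mm). Origin on the table under its middle; its -x is its front, the robot's side. A bar clamp (y 335 mm) and a scratch brush (y -340 mm) hang from it for good, reaching 60 mm in front of the tube's middle.
- bracket: fixed steel saddle round the tube, 44 x 36 mm, with a 20 mm round barrel reaching 30 mm below the tube; carries the swivel hook. Origin on the vertical swivel axis, at the height of the tube's underside, under the tube's middle line; axes as the rail (-x is the front).
- hook (a joint): turn of the hook about the bracket's vertical axis, rad: 0 when it points straight to the front (bracket -x), positive counter-clockwise from above: at +1.57 it points to the bracket's -y. Stiff (0.1 N m), stays where it is left, free from -3.1 to 3.1. Starts between 0.95 and 1.95.
- hook_seat (a point): where the clamp comes to rest: top of the hook's level bottom part, 24 mm out from the swivel axis, 110 mm below the tube's underside. -x points the way the hook faces, z up. The hook is a J of 9 mm round bar: shank down the swivel axis, bottom bar's middle 115 mm below the tube, upturned end 48 mm out; 39 mm clear between shank and end.
- hook_tip (a point): top of the hook's upturned end: 9 mm round, straight for 26 mm, 48 mm out from the swivel axis, its top about 76 mm below the tube's underside (this point is 4.5 mm below the very top). It can be pinched and led round. Axes as hook_seat.
- offcut_big: square steel tube offcut 40 x 40 x 110 mm lying on the table beside the clamp; must stay where it is
- offcut_small: square steel tube offcut 25 x 25 x 150 mm lying on the table; must stay where it is
- magnet: arrow-shaped welding magnet, 85 x 85 x 18 mm, lying flat; must stay where it is
- try_square: try square lying flat, 110 mm stock and 160 mm blade; must stay where it is
- hammer: hammer 270 mm long lying on the table; must stay where it is
- spray_can: aluminium spray can, 65 mm across, 190 mm tall, standing; must stay where it is
- grinder: angle grinder lying on the table, 300 mm long; must stay where it is

How it is judged:
On the way, in this order (a step that is already met when the one before it is completed fails the run):
1. the hook is turned to face front, before the clamp is on it (value of joint hook between -0.2 and 0.2 rad and velocity of joint hook between -0.1 and 0.1 rad/s and contact force between clamp and hook below 0.1 N and distance between clamp_rest and hook_seat above 0.05 m), for 0.2 s.
2. the clamp is lowered onto the hook, fixed jaw up, while still held (distance between clamp_rest and hook_seat below 0.03 m and z of clamp_rest in the frame of hook_seat between -0.008 and 0.012 m and angle between clamp's own x axis and vertical below 0.45 rad and contact force between the fingers and clamp above 1 N), for 0.02 s.
At the end, for the whole second after the job is handed in: The hook faces front within 0.2 rad; the clamp hangs on it by the inner side of its fixed jaw arm (clamp_rest within 30 mm of hook_seat, and no more than 12 mm above or 8 mm below it), spine within 0.45 rad of vertical with the fixed jaw up; hook carries it, it is let go and at rest (value of joint hook between -0.2 and 0.2 rad and distance between clamp_rest and hook_seat below 0.03 m and z of clamp_rest in the frame of hook_seat between -0.008 and 0.012 m and angle between clamp's own x axis and vertical below 0.45 rad and contact force between clamp and hook above 2 N and linear speed of clamp below 0.03 m/s and angular speed of clamp below 0.4 rad/s and contact force between the fingers and clamp below 0.1 N); the robot touches nothing.
It fails at once if a bystander moved more than 25 mm (distance of any of offcut_big, offcut_small, magnet, try_square, hammer, spray_can, grinder from where it was at the start of the episode above 0.025 m).
It fails at once if the robot or the clamp knocked the rail harder than 20 N (contact force between any of the arm, the fingers, clamp and rail above 20 N).
It fails at once if the clamp was set on the hook harder than 40 N (contact force between clamp and hook above 40 N).
It fails at once if the clamp was dropped: moving faster than 0.5 m/s while not held (linear speed of clamp above 0.5 m/s and contact force between the fingers and clamp below 0.1 N).
It also fails if it takes over 72 s, if anything falls off the work surface, if the arm or the gripper's body presses on something with over 40 N, if the wrist force passes 120 N, or if a joint passes its speed limit or range.

## Working session

There is one attempt and no reset: what is moved stays moved. The work goes in short steps, Python scripts to look and compute and a shell command to move; the robot and the scene stay as the last step left them, time stands still between calls to the robot, and variables do not carry over. Pictures are saved under pics/ and viewed, about 8 in all and at most 12, crops included, and the job is handed in when it is done.

```bash
ls; mkdir -p pics; cat > h.py <<'E'
import numpy as np, cv2
from cell import robot
def cap(n,f=None):
    p=robot.capture(n)
    if f: cv2.imwrite('pics/'+f,p['image'][:,:,::-1])
    return p
def marks(p,names):
    for n in names:
        try:
            r=robot.mark_of(p,n)
            print(n,[(np.round(d['at'],4).tolist(),round(d['score'],2)) for d in r[:2]])
        except Exception as e: print(n,e)
E
python3 - <<'E'
from h import *
for c in ['top','side']:
    p=cap(c,c+'0.png'); print(c, p['camera_from_world'].round(3).tolist())
    marks(p,['clamp','clamp_rest','clamp_spine','clamp_screw','rail','bracket','hook_seat','hook_tip','offcut_big','offcut_small','magnet','try_square','hammer','spray_can','grinder'])
s=robot.get_state(); print(s['tool_pos'],s['orientation'],s['time_s'],s['contact_force'])
E
```

```text
pics
top [[-0.024, -0.999, -0.027, 0.073], [-0.997, 0.026, -0.069, 0.556], [0.069, 0.026, -0.997, 1.288], [0.0, 0.0, 0.0, 1.0]]
clamp [([0.5578, 0.0405, -0.0], 0.59)]
clamp_rest [([0.4888, 0.0451, 0.0109], 0.65)]
clamp_spine [([0.58, 0.0335, 0.011], 0.9)]
clamp_screw [([0.5297, -0.0128, 0.0036], 0.69)]
rail []
bracket [([0.692, 0.0831, 0.3379], 0.96)]
hook_seat [([0.6828, 0.0676, 0.2322], 0.49), ([0.4067, 0.0627, 0.0023], 0.16)]
hook_tip [([0.6715, 0.0443, 0.2635], 0.42), ([0.7606, -0.2399, -0.0007], 0.19)]
offcut_big [([0.5996, 0.1351, -0.001], 0.77)]
offcut_small [([0.4051, 0.0642, 0.0025], 0.66)]
magnet [([0.4935, -0.1023, -0.0018], 0.89)]
try_square [([0.4127, -0.3198, 0.0021], 0.59)]
hammer [([0.3744, 0.4021, 0.0021], 0.73)]
spray_can [([0.7545, 0.2638, -0.0006], 0.68)]
grinder [([0.7587, -0.2403, 0.0012], 0.78), ([0.4898, 0.0445, 0.0125], 0.42)]
side [[0.881, -0.473, -0.02, -0.464], [-0.371, -0.663, -0.65, 0.375], [0.294, 0.58, -0.76, 1.118], [0.0, 0.0, 0.0, 1.0]]
clamp [([0.5602, 0.0421, 0.003], 0.89)]
clamp_rest [([0.486, 0.0483, 0.0102], 0.79), ([0.7559, 0.2664, 0.0008], 0.7
[... 185 characters left out ...]
0418, 0.0036], 0.59)]
bracket [([0.6914, 0.0916, 0.3348], 0.94)]
hook_seat [([0.6824, 0.0684, 0.2256], 0.5)]
hook_tip [([0.6682, 0.0459, 0.2609], 0.43), ([0.68, 0.0701, 0.2237], 0.42)]
offcut_big [([0.5921, 0.1389, 0.0007], 0.65)]
offcut_small [([0.4066, 0.0633, -0.0016], 0.7)]
magnet [([0.4989, -0.1026, -0.0008], 0.64)]
try_square [([0.4099, -0.3133, -0.0032], 0.77)]
hammer [([0.3755, 0.3995, 0.0018], 0.76)]
spray_can [([0.7572, 0.2662, -0.0011], 0.98)]
grinder []
[0.27171824 0.56285658 0.25030531] [[-9.00556590e-01  4.34738802e-01  4.47342580e-05]
 [ 4.34738804e-01  9.00556589e-01  5.12580830e-05]
 [-1.80018531e-05  6.56085223e-05 -9.99999998e-01]] 1.6 [ 0.75745723 -0.50487248 -1.09819287]
```

View pics/top0.png

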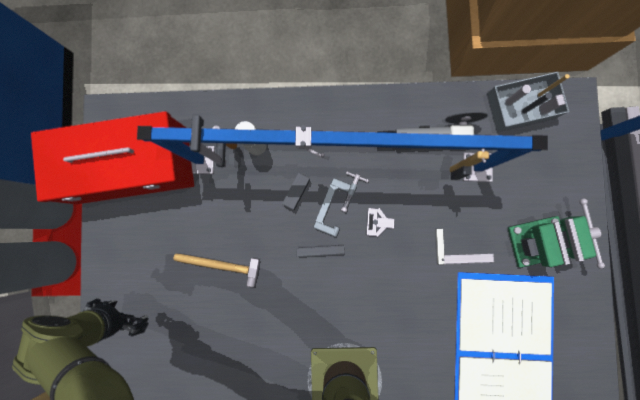

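View pics/side0.png

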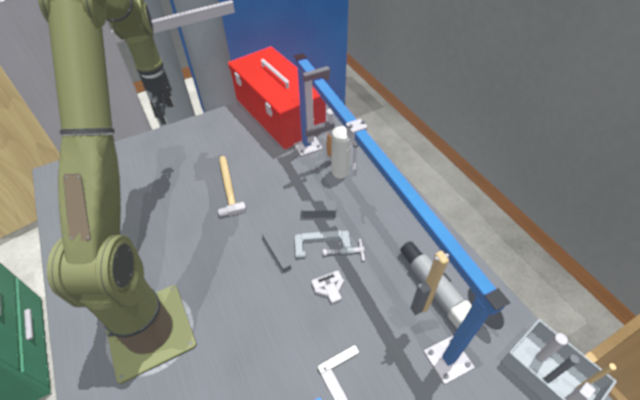

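```bash
python3 - <<'E'
from h import *
print([a for a in dir(robot) if a[0]!='_'], robot.tip_extent)
p=cap('top'); K,D,T=p['mtx'],np.array(p['distortion']),p['camera_from_world']
R,t=T[:3,:3],T[:3,3]
def ray(uv,z):
    n=cv2.undistortPoints(np.array([[uv]],float),K,D)[0,0]; d=R.T@np.array([*n,1]); c=-R.T@t
    return c+d*(z-c[2])/d[2]
im=p['image'].astype(int); m=(im[:,:,2]>110)&(im[:,:,0]<60)&(im[:,:,1]<110)
pts=[]
for u in range(215,520,5):
    if 285<u<320: continue
    v=np.where(m[115:160,u])[0]
    if len(v)>6: pts.append(ray((u,115+v.mean()),0.362))
pts=np.array(pts); k=np.polyfit(pts[:,1],pts[:,0],1,w=None); 
r=pts[:,0]-np.polyval(k,pts[:,1]); g=abs(r)<.004; k=np.polyfit(pts[g,1],pts[g,0],1)
print('rail yaw',-np.arctan(k[0]),'x at y.087',np.polyval(k,.087),r.std(),g.sum())
loc=np.array([[0,0],[62.5,26],[-27.5,0],[0,60]])/1e3  # screw x unknown -> fit y only
obs={'o':(.559,.0413),'r':(.4874,.0467),'s':(.5801,.0335),'c':(.5297,-.013)}
from scipy.optimize import least_squares
def f(q):
    x,y,a,sx=q;c,s=np.cos(a),np.sin(a);L=loc.copy();L[3,0]=sx
    return ((L@np.array([[c,s],[-s,c]])+[x,y])-np.array(list(obs.values()))).ravel()
q=least_squares(f,[.56,.04,3.1,0]).x; print('clamp',q,f(q).round(4))
s=robot.cut_out(p,'clamp')[0]; print(s['score'],s['region'].sum())
c=np.column_stack(np.where(s['region'])[::-1])
print(cv2.minAreaRect(c.astype(np.float32)))
w=cap('wrist'); print(w['camera_from_world'].round(3).tolist())
E
```

```text
['PlanningError', 'capture', 'close_job', 'cut_out', 'get_state', 'mark_of', 'tip_extent'] 0.019
rail yaw 0.7115634664346707 x at y.087 0.25842796055591477 0.0 1
clamp [5.56160041e-01 4.28333675e-02 2.70159415e+00 1.58224513e-04] [-0.0028  0.0015  0.0011 -0.0008  0.0009 -0.0024  0.0008  0.0016]
0.95 777
((335.9327392578125, 201.60882568359375), (24.989770889282227, 65.20899963378906), 22.249025344848633)
[[0.435, 0.9, -0.001, -0.625], [0.866, -0.419, 0.274, -0.035], [0.246, -0.12, -0.962, 0.38], [0.0, 0.0, 0.0, 1.0]]<stdin>:14: RankWarning: Polyfit may be poorly conditioned
<stdin>:15: RankWarning: Polyfit may be poorly conditioned
```

```bash
cat >> h.py <<'E'
def ray(p,uv,z):
    K,D,T=p['mtx'],np.array(p['distortion']),np.array(p['camera_from_world']);R,t=T[:3,:3],T[:3,3]
    n=cv2.undistortPoints(np.array([[uv]],float),K,D)[0,0]; d=R.T@np.array([*n,1]); c=-R.T@t
    return c+d*(z-c[2])/d[2]
def proj(p,X):
    T=np.array(p['camera_from_world']);return cv2.projectPoints(np.atleast_2d(X).astype(float),cv2.Rodrigues(T[:3,:3])[0],T[:3,3],p['mtx'],np.array(p['distortion']))[0][:,0]
E
python3 - <<'E'
from h import *
p=cap('top'); im=p['image'].astype(int); m=(im[:,:,2]-im[:,:,0]>70)
pts=[]
for u in range(240,440,4):
    if 290<u<316: continue
    v=np.where(m[122:155,u])[0]
    if len(v)>5: pts.append(ray(p,(u,122+v.mean()),0.366))
pts=np.array(pts); k=np.polyfit(pts[:,1],pts[:,0],1); r=pts[:,0]-np.polyval(k,pts[:,1])
print(len(pts),'yaw',-np.arctan(k[0]),np.polyval(k,.087),r.std(), im[134,240],im[138,400])
c,s=np.cos(2.70),np.sin(2.70)
L=np.array([[-62,-10],[84,-10],[84,70],[62,70],[62,10],[-62,10],[-62,60],[-86,70],[-86,-10],[-119,26],[-119,94]])/1e3
X=np.c_[L@np.array([[c,s],[-s,c]])+[.556,.0428],np.full(len(L),.02)]
I=cv2.resize(p['image'][140:260,250:410,::-1].copy(),None,fx=5,fy=5,interpolation=cv2.INTER_CUBIC)
for q in proj(p,X): cv2.circle(I,tuple(int(v) for v in (q-[250,140]+.5)*5),4,(0,0,255),-1)
cv2.imwrite('pics/c1.png',I)
E
```

```text
44 yaw -0.054653272573394335 0.6914782490168503 0.0006285031648818308 [ 49 113 199] [ 51 115 204]
```

View pics/c1.png

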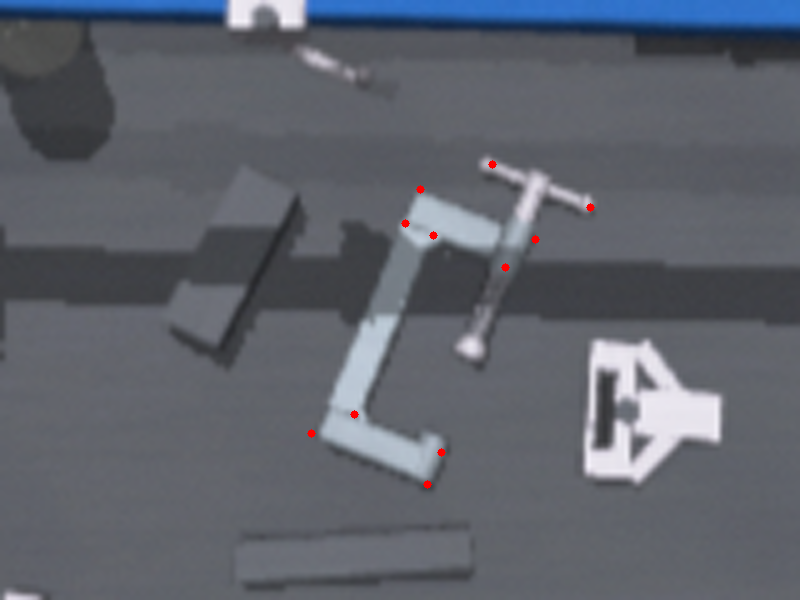

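```bash
cat >> h.py <<'E'
from scipy.spatial.transform import Rotation as Ro
RY=-0.0547
rx=np.array([np.cos(RY),np.sin(RY),0]); ry=np.array([-np.sin(RY),np.cos(RY),0]); Z=np.array([0,0,1.])
def Rxz(x,z): return np.column_stack([x,np.cross(z,x),z])
def to(pos,R,steps=1):
    s=robot.get_state(); R0=np.array(s['orientation'])
    r=Ro.from_matrix(R@R0.T).as_rotvec()/np.radians(6)
    print('t',round(s['time_s'],2),'d cm',((np.array(pos)-s['tool_pos'])*100).round(2),'turn',r.round(2),'|',np.linalg.norm(r).round(2),'open',round(s['opening'],4))
    print('pos',np.round(s['tool_pos'],4),'F',np.round(s['contact_force'],1),'q',np.round(s['q'],2))
E
python3 - <<'E'
from h import *
to([.54,.048,.256],Rxz(Z,rx))
to([.54,.048,.256],Rxz(-Z,rx))
E
```

```text
t 1.8 d cm [ 26.83 -51.49   0.57] turn [ 18.9   -4.87 -19.14] | 27.34 open 0.0854
pos [0.2717 0.5629 0.2503] F [-0.3 -0.3 -0. ] q [-1.09  0.69 -0.19  1.57  0.16  0.9  -0.22]
t 1.8 d cm [ 26.83 -51.49   0.57] turn [ -3.76 -14.6    2.96] | 15.37 open 0.0854
pos [0.2717 0.5629 0.2503] F [-0.3 -0.3 -0. ] q [-1.09  0.69 -0.19  1.57  0.16  0.9  -0.22]
```

```bash
python3 -m creep '[2.5,-5.5,1,0,0,-1.1,5, 5,-11,2,0,0,-2.2,5, 7.5,-16.5,3,0,0,-3.3,5, 9.5,-21,4,0,0,-4.4,5, 11,-25,5,0,0,-5.2,5]'
python3 -m creep '[2.5,-5.5,0,0,0,-1.1,4, 5,-11,0,0,0,-2.2,4, 7.5,-16.5,0,0,0,-3.3,4, 9.5,-21,0,0,0,-4.4,4, 11,-25,0,0,0,-5.2,4]'
python3 - <<'E'
from h import *
to([.54,.048,.256],Rxz(Z,rx))
to([.54,.048,.256],Rxz(-Z,rx))
E
```

```text
time_s: 2.22
tool_pos: [0.356, 0.3737, 0.2868]
orientation: [[-0.541, 0.841, 0.0], [0.841, 0.541, 0.0], [-0.0, 0.0, -1.0]]
contact_force: [1.4, -0.2, 0.2]
opening: 0.0502
time_s: 2.63
tool_pos: [0.4408, 0.1836, 0.2872]
orientation: [[-0.021, 1.0, 0.001], [1.0, 0.021, 0.0], [0.0, 0.001, -1.0]]
contact_force: [0.9, 0.1, -0.2]
opening: 0.0401
t 2.63 d cm [  9.92 -13.56  -3.12] turn [ 11.45 -11.83 -12.07] | 20.42 open 0.0401
pos [0.4408 0.1836 0.2872] F [ 0.9  0.1 -0.2] q [-0.55  0.45  0.09  1.96 -0.06  0.74 -0.41]
t 2.63 d cm [  9.92 -13.56  -3.12] turn [-11.65 -11.26  11.  ] | 19.58 open 0.0401
pos [0.4408 0.1836 0.2872] F [ 0.9  0.1 -0.2] q [-0.55  0.45  0.09  1.96 -0.06  0.74 -0.41]
```

```bash

python3 -m creep '[0.5,-1,0,0.6,-0.6,-0.6,4, 1,-2,0,1.2,-1.2,-1.2,4, 1,-3,0,1.8,-1.8,-1.8,4, 1,-4,0,2.4,-2.5,-2.5,4, 1,-5,0,2.86,-2.96,-3.02,4]'
python3 -m creep '[0.5,-1,0,0.6,-0.6,-0.6,4, 1,-2,0,1.2,-1.2,-1.2,4, 1,-3,0,1.8,-1.8,-1.8,4, 1,-4,0,2.4,-2.5,-2.5,4, 1,-5,0,2.86,-2.96,-3.02,4]'
python3 -m creep '[0.5,-1,0,0.6,-0.6,-0.6,4, 1,-2,0,1.2,-1.2,-1.2,4, 1,-3,0,1.8,-1.8,-1.8,4, 1,-3,0,2.4,-2.5,-2.5,4, 1,-3,0,2.86,-2.96,-3.02,4]'
python3 - <<'E'
from h import *
to([.54,.048,.256],Rxz(Z,rx))
E
```

```text
time_s: 3.05
tool_pos: [0.4501, 0.1321, 0.2875]
orientation: [[0.239, 0.907, 0.347], [0.913, -0.331, 0.236], [0.329, 0.261, -0.908]]
contact_force: [-0.6, 2.0, -1.7]
opening: 0.0398
time_s: 3.47
tool_pos: [0.474, 0.0737, 0.3335]
orientation: [[0.347, 0.812, 0.469], [0.795, -0.52, 0.312], [0.497, 0.265, -0.826]]
contact_force: [0.6, -0.0, -0.6]
opening: 0.04
time_s: 3.88
tool_pos: [0.4648, 0.0183, 0.4052]
orientation: [[0.4, 0.685, 0.609], [0.616, -0.693, 0.374], [0.678, 0.226, -0.699]]
contact_force: [0.4, 0.6, 0.4]
opening: 0.0401
t 3.88 d cm [  7.52   2.97 -14.92] turn [ 4.72 -6.52 -6.63] | 10.43 open 0.0401
pos [0.4648 0.0183 0.4052] F [0.4 0.6 0.4] q [ 1.21  0.36 -1.35  2.33 -1.    0.04  0.29]
```

```bash
cat > kin.py <<'E'
import numpy as np, itertools
from scipy.spatial.transform import Rotation as Ro
from scipy.optimize import least_squares
def rz(a):return Ro.from_euler('z',a).as_matrix()
def ry(a):return Ro.from_euler('y',a).as_matrix()
def fk(q,P,S):
    d1,a,b,c,ea,eb,o7=P
    R=rz(S[0]*q[0]); p=np.array([0,0,d1.real]); R=R@ry(q[1])@rz(S[1]*q[2]); p=p+R@[ea,0,a]
    R=R@ry(q[3]); p=p+R@[eb,0,0]; R=R@rz(S[2]*q[4]); p=p+R@[0,0,b]
    R=R@ry(q[5])@rz(S[3]*q[6]+o7); p=p+R@[0,0,c]
    return p,R
E
python3 - <<'E'
from kin import *
from h import robot
s=robot.get_state()
D=[([-1.087,.689,-.195,1.565,.157,.902,-.215],[.27172,.56286,.2503],[[-.90056,.43474,0],[.43474,.90056,0],[0,0,-1]]),
([-.55,.45,.09,1.96,-.06,.74,-.41],[.4408,.1836,.2872],[[-0.021,1,.001],[1,.021,0],[0,.001,-1]]),
(s['q'],s['tool_pos'],s['orientation'])]
best=[]
for S in itertools.product([1,-1],repeat=4):
  for o in (0,1.57,-1.57,3.14):
    def f(P): 
        e=[]
        for q,p,R in D:
            x,Q=fk(q,P,S); e+=list(5*(x-p))+list((Q-np.array(R)).ravel())
        return np.array(e)
    r=least_squares(f,[.33,.4,.35,.25,0,0,o]); best.append((r.cost,S,r.x.round(4)))
best.sort(key=lambda t:t[0])
for b in best[:4]: print(b)
print(s['q'])
E
```

```text
(np.float64(0.04508914820920856), (-1, -1, -1, -1), array([ 0.2348,  0.6131,  0.3009,  0.3285, -0.0361, -0.0499,  1.5686]))
(np.float64(0.0450891482092086), (-1, -1, -1, -1), array([ 0.2348,  0.6131,  0.3009,  0.3285, -0.0361, -0.0499,  1.5686]))
(np.float64(0.045089148209208646), (-1, -1, -1, -1), array([ 0.2348,  0.6131,  0.3009,  0.3285, -0.0361, -0.0499,  1.5686]))
(np.float64(0.04508914820920869), (-1, -1, -1, -1), array([ 0.2348,  0.6131,  0.3009,  0.3285, -0.0361, -0.0499,  1.5686]))
[ 1.20844675  0.35607439 -1.35223187  2.32590643 -0.9995681   0.04365118
  0.2877473 ]
```

```bash
cat > log.py <<'E'
import json
from cell import robot
s=robot.get_state()
open('log.jsonl','a').write(json.dumps([[float(v) for v in s['q']],[float(v) for v in s['tool_pos']],[[float(v) for v in r] for r in s['orientation']]])+'\n')
E
python3 log.py
python3 -m creep '[0,1,-1,-0.6,0.6,0.6,4, 0,2,-2,-1.2,1.2,1.2,4, 0,3,-3,-1.8,1.8,1.8,4, 0,4,-4,-2.4,2.5,2.5,4, 0,5,-5,-2.86,2.96,3.02,4]'; python3 log.py
python3 -m creep '[0,1,-1,-0.6,0.6,0.6,4, 0,2,-2,-1.2,1.2,1.2,4, 0,3,-3,-1.8,1.8,1.8,4, 0,4,-4,-2.4,2.5,2.5,4, 0,5,-5,-2.86,2.96,3.02,4]'; python3 log.py
python3 -m creep '[0,1,0,-0.6,0.6,0.6,4, 0,2,0,-1.2,1.2,1.2,4, 0,3,0,-1.8,1.8,1.8,4, 0,3,0,-1.8,1.8,1.8,4, 0,3,0,-1.8,1.8,1.8,4]'; python3 log.py
cat log.jsonl
python3 - <<'E'
from kin import *
import json
D=[json.loads(l) for l in open('log.jsonl')]
D.append(([-1.087,.689,-.195,1.565,.157,.902,-.215],[.27172,.56286,.2503],[[-.90056,.43474,0],[.43474,.90056,0],[0,0,-1]]))
S=(-1,)*4
for q,p,R in D: 
    Q=fk(q,[0]*6+[np.pi/2],S)[1]; print(np.linalg.norm(Ro.from_matrix(Q.T@np.array(R)).as_rotvec()))
# general offsets linear LSQ: 7 vectors one per frame
A=[];b=[]
for q,p,R in D:
    Rs=[np.eye(3),rz(-q[0])]
    for i,f in enumerate([ry(q[1]),rz(-q[2]),ry(q[3]),rz(-q[4]),ry(q[5]),rz(-q[6]+np.pi/2)]): Rs.append(Rs[-1]@f)
    A.append(np.hstack(Rs)); b.append(p)
A=np.vstack(A);b=np.hstack(b); lam=1e-4
x=np.linalg.lstsq(np.vstack([A,lam*np.eye(24)]),np.r_[b,np.zeros(24)],rcond=None)[0]
print(x.reshape(8,3).round(3),abs(A@x-b).max())
E
```

```text
time_s: 4.3
tool_pos: [0.4656, 0.0603, 0.3625]
orientation: [[0.376, 0.839, 0.395], [0.791, -0.512, 0.335], [0.483, 0.186, -0.856]]
contact_force: [0.1, -0.2, -0.7]
opening: 0.0404
time_s: 4.72
tool_pos: [0.4671, 0.1115, 0.313]
orientation: [[0.182, 0.983, 0.027], [0.976, -0.184, 0.116], [0.119, 0.006, -0.993]]
contact_force: [0.7, 0.5, -0.7]
opening: 0.04
time_s: 5.13
tool_pos: [0.4673, 0.1434, 0.3124]
orientation: [[-0.006, 0.987, -0.163], [0.996, -0.008, -0.084], [-0.084, -0.163, -0.983]]
contact_force: [-0.8, -0.8, -0.4]
opening: 0.0398
[[1.2084467536277212, 0.3560743873130036, -1.3522318669071671, 2.325906425544863, -0.9995681024417946, 0.04365118454181342, 0.2877472979509443], [0.46482745942173914, 0.018283949947131756, 0.4052193049492654], [[0.3999378834112459, 0.684632288338788, 0.6093671464532097], [0.6163947793975659, -0.6929546517140042, 0.3739937520859791], [0.6783119970514737, 0.22603645819185347, -0.6991425850455139]]]
[[0.45845155464465753, 0.25098878870432106, -0.5839590392198751, 2.212953352643011, -0.5774645789348746, 0.3157732750658347, -0.06295446844335341], [0.46
[... 695 characters left out ...]
9326, -0.1970541621496324, 1.7327654754827853, 0.11242500572643452, 1.089722454951644, -0.5214671449280012], [0.4673189103217472, 0.14338749446913762, 0.31236276999951695], [[-0.005535403482143913, 0.986538997207346, -0.16343245178793084], [0.996435588034288, -0.008315801089475945, -0.08394621105805171], [-0.08417528263720035, -0.16331458735019577, -0.982976534486751]]]
3.7408990101728993e-16
4.3426206765920594e-16
4.812050117727412e-16
4.525306159383966e-16
0.0011164255776862245
[[ 0.007 -0.013  0.124]
 [-0.056 -0.021  0.124]
 [ 0.022 -0.021  0.29 ]
 [-0.01   0.013  0.29 ]
 [-0.076  0.013  0.164]
 [ 0.013  0.014  0.164]
 [-0.022  0.014  0.143]
 [-0.042  0.009  0.143]] 1.1544626744852682e-07
```

```bash
cat >> kin.py <<'E'
import json
def frames(q):
    Rs=[np.eye(3),rz(-q[0])]
    for f in [ry(q[1]),rz(-q[2]),ry(q[3]),rz(-q[4]),ry(q[5]),rz(-q[6]+np.pi/2)]: Rs.append(Rs[-1]@f)
    return Rs
IDX=[2,5+3-1-3+0, ] # placeholder
COLS=[2,3*3+2,3*3+0,4*3+0,5*3+2,6*3+0,7*3+2,2*3+1,4*3+1,6*3+1]
def fit():
    D=[json.loads(l) for l in open('log.jsonl')]
    A=np.vstack([np.hstack(frames(q))[:,COLS] for q,p,R in D]);b=np.hstack([p for q,p,R in D])
    x=np.linalg.lstsq(A,b,rcond=None)[0]; return x,abs(A@x-b).max(),len(D),np.linalg.svd(A)[1][-1]
LO=np.array([-3.01,-.46,-1.47,.13,-1,.04,-2.66]);HI=np.array([3.01,2.08,1.51,2.56,4.14,2.09,2.66])
def FK(q,x):
    F=frames(q); return np.hstack(F)[:,COLS]@x,F[-1]
def IK(pos,R,x,q0,w=1e-3):
    def f(q):
        p,Q=FK(q,x); return np.r_[20*(p-pos),5*Ro.from_matrix(Q.T@R).as_rotvec(),w*(q-q0)]
    r=least_squares(f,np.clip(q0,LO+.01,HI-.01),bounds=(LO+.005,HI-.005)); p,Q=FK(r.x,x)
    return r.x,np.linalg.norm(p-pos),np.linalg.norm(Ro.from_matrix(Q.T@R).as_rotvec())
E
sed -i '/^IDX/d' kin.py
python3 - <<'E'
from kin import *
x,e,n,sv=fit(); print(x.round(4),e,n,sv)
rng=np.random.default_rng(0)
from h import Rxz,rx,Z
for nm,pos in (('pinch',[.67,.045,.255]),('front',[.644,.09,.255]),('hang',[.66,.065,.145])):
  for up in (1,-1):
    for pitch in (0,20,35):
      a=np.radians(pitch); z=np.cos(a)*rx-np.sin(a)*Z; xx=up*(np.cos(a)*Z+np.sin(a)*rx)
      sols=[]
      for k in range(14):
        q,ep,er=IK(np.array(pos),Rxz(xx,z),x,rng.uniform(LO,HI))
        if ep<1e-3 and er<.02: sols.append((min((q-LO).min(),(HI-q).min()),q.round(2)))
      sols.sort(key=lambda t:-t[0]); print(nm,up,pitch,len(sols),[ (round(m,2),q.tolist()) for m,q in sols[:2]])
E
```

```text
[ 3.469e-01  5.634e-01  0.000e+00 -0.000e+00  3.448e-01  0.000e+00
  3.145e-01 -1.880e-02 -2.690e-02 -4.000e-04] 4.996003610813204e-16 4 0.020883724784886794
pinch 1 0 3 [(np.float64(0.1), [-0.45, 1.22, 0.25, 2.46, 2.7, 1.96, 1.14]), (np.float64(0.1), [-0.45, 1.23, 0.25, 2.46, 2.7, 1.96, 1.13])]
pinch 1 20 11 [(np.float64(0.16), [0.27, 1.07, -0.97, 2.4, 2.61, 1.65, 2.27]), (np.float64(0.14), [-0.21, 0.88, -0.12, 2.42, 2.79, 1.41, 1.6])]
pinch 1 35 9 [(np.float64(0.29), [0.24, 0.81, -0.81, 2.27, 2.39, 1.08, 2.26]), (np.float64(0.29), [0.1, 0.75, -0.57, 2.27, 2.49, 0.97, 2.09])]
pinch -1 0 7 [(np.float64(0.09), [-0.37, 1.2, 0.12, 2.45, 2.72, 2.0, -1.88]), (np.float64(0.07), [-0.33, 1.19, 0.04, 2.45, 2.74, 2.02, -1.8])]
pinch -1 20 12 [(np.float64(0.17), [0.37, 1.21, -1.24, 2.39, 2.6, 1.76, -0.62]), (np.float64(0.16), [0.26, 1.06, -0.96, 2.4, 2.62, 1.64, -0.88])]
pinch -1 35 10 [(np.float64(0.3), [0.33, 0.89, -1.0, 2.26, 2.33, 1.18, -0.74]), (np.float64(0.29), [0.27, 0.84, -0.87, 2.27, 2.37, 1.11, -0.83])]
front 1 0 4 [(np.float64(0.06), [-0.59, 1.25, 0.25, 2.5, 2.54, 1.95, 1.05]), (np.
[... 946 characters left out ...]
64(0.17), [0.02, 1.23, -0.58, 2.39, 2.74, 1.79, 1.94]), (np.float64(0.16), [-0.03, 1.21, -0.51, 2.4, 2.74, 1.77, 1.87])]
hang 1 35 9 [(np.float64(0.23), [-0.14, 0.97, -0.26, 2.33, 2.7, 1.17, 1.73]), (np.float64(0.23), [-0.18, 0.97, -0.2, 2.33, 2.72, 1.16, 1.68])]
hang -1 0 9 [(np.float64(0.14), [-0.62, 1.52, 0.38, 2.36, 2.49, 1.95, -2.31]), (np.float64(0.05), [-0.51, 1.48, 0.22, 2.35, 2.54, 2.04, -2.13])]
hang -1 20 8 [(np.float64(0.18), [0.21, 1.37, -0.94, 2.38, 2.78, 1.89, -0.82]), (np.float64(0.17), [0.17, 1.32, -0.85, 2.39, 2.77, 1.86, -0.92])]
hang -1 35 10 [(np.float64(0.25), [0.19, 1.11, -0.84, 2.31, 2.51, 1.39, -0.92]), (np.float64(0.24), [0.08, 1.04, -0.64, 2.32, 2.57, 1.3, -1.09])]
```

```bash
python3 - <<'E'
from kin import *
from h import Rxz,rx,Z
x,e,n,sv=fit(); rng=np.random.default_rng(1)
yaw=2.735; cx=np.array([np.cos(yaw),np.sin(yaw),0])
for t in (0,20,30):
  a=np.radians(t)
  for s,nm in ((1,'A'),(-1,'B')):
    z=-np.cos(a)*Z-np.sin(a)*cx; xx=s*(np.cos(a)*cx-np.sin(a)*Z)
    z2=np.cos(a)*rx-np.sin(a)*Z; x2=s*(np.cos(a)*Z+np.sin(a)*rx)
    S=[]
    for k in range(16):
      q,ep,er=IK(np.array([.581,.031,.024]),Rxz(xx,z),x,rng.uniform(LO,HI))
      if ep<1e-3 and er<.02: S.append((round(min((q-LO).min(),(HI-q).min()),2),q.round(2).tolist()))
    S.sort(key=lambda t:-t[0]); print(t,nm,len(S)); [print('   ',v) for v in S[:6]]
E
```

```text
0 A 8
    (np.float64(0.67), [0.26, 1.08, -0.72, 1.81, 1.09, 0.71, 0.07])
    (np.float64(0.57), [0.2, 1.04, -0.59, 1.81, 0.98, 0.61, 0.15])
    (np.float64(0.43), [0.08, 0.99, -0.36, 1.82, 0.73, 0.47, 0.36])
    (np.float64(0.32), [-0.23, 0.99, 0.18, 1.84, -0.43, 0.36, 1.43])
    (np.float64(0.32), [-0.05, 0.97, -0.14, 1.83, 0.33, 0.36, 0.73])
    (np.float64(0.31), [-0.08, 0.97, -0.1, 1.83, 0.24, 0.35, 0.81])
0 B 4
    (np.float64(0.34), [-0.28, 1.0, 0.26, 1.84, -0.61, 0.38, -1.54])
    (np.float64(0.32), [-0.25, 0.99, 0.2, 1.84, -0.48, 0.36, -1.66])
    (np.float64(0.3), [-0.18, 0.98, 0.08, 1.83, -0.21, 0.34, -1.91])
    (np.float64(0.01), [-0.41, 1.05, 0.5, 1.85, -0.99, 0.52, -1.19])
20 A 9
    (np.float64(0.48), [0.3, 1.18, -0.96, 2.08, 1.83, 1.06, -0.67])
    (np.float64(0.48), [0.31, 1.19, -0.98, 2.08, 1.83, 1.08, -0.66])
    (np.float64(0.47), [0.23, 1.11, -0.82, 2.09, 1.84, 0.92, -0.72])
    (np.float64(0.47), [0.23, 1.11, -0.82, 2.09, 1.84, 0.92, -0.72])
    (np.float64(0.47), [0.17, 1.07, -0.7, 2.09, 1.86, 0.81, -0.78])
    (np.float64(0.46), [-0.02, 0.99, -0.37, 2.1, 1.98
[... 554 characters left out ...]
, 1.24, -0.92])
    (np.float64(0.36), [0.23, 1.22, -0.94, 2.2, 2.04, 1.25, -0.92])
    (np.float64(0.35), [-0.04, 1.05, -0.44, 2.21, 2.2, 0.86, -1.25])
    (np.float64(0.35), [0.08, 1.1, -0.64, 2.21, 2.11, 1.0, -1.1])
    (np.float64(0.35), [0.06, 1.09, -0.62, 2.21, 2.12, 0.98, -1.12])
30 B 10
    (np.float64(0.36), [0.1, 1.11, -0.68, 2.2, 2.1, 1.03, 2.06])
    (np.float64(0.34), [-0.18, 1.03, -0.21, 2.22, 2.34, 0.71, 1.68])
    (np.float64(0.33), [-0.48, 1.06, 0.28, 2.23, 2.89, 0.53, 1.02])
    (np.float64(0.33), [-0.39, 1.04, 0.12, 2.23, 2.67, 0.57, 1.27])
    (np.float64(0.32), [-0.57, 1.1, 0.44, 2.24, 3.15, 0.53, 0.72])
    (np.float64(0.32), [-0.64, 1.15, 0.57, 2.24, 3.37, 0.55, 0.47])
```

```bash
cat >> h.py <<'E'
import kin
def pose(pitch,up):
    a=np.radians(pitch); z=np.cos(a)*rx-np.sin(a)*Z; return Rxz(up*(np.cos(a)*Z+np.sin(a)*rx),z)
def plan(pos,R,seed,ncalls=3,rot=6.6,mm=38):
    """joint interpolation -> rows relative to each call's start"""
    x=kin.fit()[0]; s=robot.get_state(); q0=np.array(s['q'])
    q1,ep,er=kin.IK(np.array(pos),R,x,np.array(seed)); print('target q',q1.round(2),'err',round(ep,4),round(er,4),'from',q0.round(2))
    P=[kin.FK(q0+(q1-q0)*u,x) for u in np.linspace(0,1,1001)]
    keys=[0]
    while keys[-1]<1000:
        p,Q=P[keys[-1]]; k=keys[-1]+1
        while k<1000 and np.degrees(Ro.from_matrix(P[k+1][1]@Q.T).magnitude())<rot and np.linalg.norm(P[k+1][0]-p)*1e3<mm and abs((q1-q0)*(k+1-keys[-1])/1000).max()<.13: k+=1
        keys.append(k)
    print('rows',len(keys)-1)
    for c in range(min(ncalls,-(-(len(keys)-1)//5))):
        ks=keys[c*5:c*5+6]; p0,Q0=P[ks[0]]
        print(' call',c,'->',P[ks[-1]][0].round(3),'  '.join(','.join(f'{v:.2f}' for v in np.r_[(P[k][0]-p0)*100,Ro.from_matrix(P[k][1]@Q0.T).as_rotvec()/np.radians(6)]) for k in ks[1:]))
E
python3 - <<'E'
from h import *
plan([.58,.048,.27],pose(30,-1),[.25,.9,-.85,2.35,2.35,1.15,-.8],8)
E
```

```text
target q [ 0.36  1.11 -1.46  2.55  2.2   1.81 -0.71] err 0.0014 0.005 from [-0.28  0.52 -0.2   1.73  0.11  1.09 -0.52]
rows 21
 call 0 -> [0.414 0.024 0.258] -1.65,-2.42,-1.58,-0.69,0.50,0.70  -3.03,-4.84,-2.86,-1.35,0.95,1.42  -4.13,-7.27,-3.90,-1.98,1.36,2.19  -4.92,-9.67,-4.75,-2.60,1.72,3.01  -5.36,-11.98,-5.44,-3.18,2.01,3.86
 call 1 -> [ 0.447 -0.058  0.231] -0.07,-2.20,-0.60,-0.52,0.27,0.93  0.26,-4.18,-1.13,-0.98,0.45,1.90  0.96,-5.87,-1.64,-1.38,0.56,2.91  2.00,-7.20,-2.17,-1.71,0.55,3.95  3.34,-8.13,-2.71,-1.96,0.44,5.00
 call 2 -> [ 0.53  -0.036  0.213] 1.57,-0.47,-0.55,-0.11,-0.17,1.08  3.28,-0.46,-1.07,-0.11,-0.44,2.13  5.02,0.02,-1.49,-0.01,-0.81,3.16  6.71,0.91,-1.76,0.18,-1.29,4.11  8.28,2.13,-1.79,0.46,-1.86,4.99
 call 3 -> [0.579 0.04  0.258] 1.40,1.46,0.24,0.42,-0.57,0.82  2.61,3.05,0.81,0.93,-1.20,1.56  3.58,4.66,1.70,1.49,-1.87,2.20  4.34,6.21,2.94,2.11,-2.57,2.76  4.88,7.59,4.46,2.76,-3.30,3.23
 call 4 -> [0.581 0.048 0.27 ] 0.25,0.88,1.27,0.52,-0.50,0.31
```

```bash
python3 - <<'E'
from h import *
plan([.62,.042,.275],pose(38,-1),[.25,.9,-.85,2.3,2.35,1.15,-.8],8)
E
```

```text
target q [ 0.29  0.74 -0.92  2.35  2.27  1.07 -0.84] err 0.0 0.0 from [-0.28  0.52 -0.2   1.73  0.11  1.09 -0.52]
rows 17
 call 0 -> [ 0.491 -0.008  0.272] -0.03,-3.53,-1.25,-0.82,-0.03,0.67  0.20,-6.89,-2.24,-1.59,-0.09,1.40  0.68,-9.97,-3.01,-2.30,-0.19,2.17  1.42,-12.72,-3.59,-2.95,-0.33,2.98  2.40,-15.10,-4.03,-3.53,-0.52,3.83
 call 1 -> [ 0.562 -0.06   0.26 ] 1.18,-1.96,-0.35,-0.50,-0.18,0.90  2.53,-3.48,-0.62,-0.92,-0.38,1.83  4.00,-4.53,-0.85,-1.27,-0.63,2.79  5.53,-5.10,-1.04,-1.54,-0.91,3.77  7.07,-5.20,-1.19,-1.74,-1.24,4.76
 call 2 -> [0.617 0.    0.264] 1.47,0.38,-0.10,-0.11,-0.31,1.03  2.83,1.23,-0.13,-0.16,-0.64,2.07  3.98,2.47,-0.08,-0.13,-0.99,3.10  4.88,4.07,0.10,-0.03,-1.37,4.12  5.50,5.96,0.41,0.12,-1.77,5.11
 call 3 -> [0.62  0.042 0.275] 0.31,2.11,0.48,0.21,-0.37,1.00  0.30,4.20,1.07,0.45,-0.73,1.90
```

```bash
python3 -m creep '[0,-3.5,-1.2,-0.8,0,0.7,3.5, 0.2,-6.9,-2.2,-1.6,-0.1,1.4,3.5, 0.7,-10,-3,-2.3,-0.2,2.2,3.5, 1.4,-12.7,-3.6,-2.95,-0.33,3,3.5, 2.4,-15.1,-4,-3.5,-0.5,3.8,3.5]' | head -2; python3 log.py
python3 - <<'E'
from h import *
plan([.62,.042,.275],pose(38,-1),[.25,.9,-.85,2.3,2.35,1.15,-.8],8)
E
```

```text
time_s: 5.55
tool_pos: [0.4904, -0.0105, 0.2724]
target q [ 0.29  0.74 -0.92  2.35  2.27  1.07 -0.84] err 0.0 0.0 from [-0.32  0.56 -0.07  1.93  0.61  0.95 -0.45]
rows 14
 call 0 -> [ 0.536 -0.073  0.253] 0.41,-2.04,-0.48,-0.55,0.11,0.81  1.11,-3.72,-0.90,-1.03,0.15,1.67  2.08,-5.00,-1.28,-1.43,0.12,2.55  3.25,-5.86,-1.64,-1.74,0.01,3.47  4.57,-6.26,-1.98,-1.98,-0.17,4.40
 call 1 -> [ 0.603 -0.025  0.25 ] 1.41,0.06,-0.30,-0.12,-0.20,0.97  2.85,0.59,-0.53,-0.14,-0.47,1.94  4.25,1.58,-0.64,-0.08,-0.80,2.92  5.54,3.00,-0.58,0.06,-1.20,3.90  6.66,4.81,-0.30,0.28,-1.66,4.87
 call 2 -> [0.62  0.042 0.275] 0.86,2.06,0.55,0.32,-0.45,0.94  1.44,4.31,1.38,0.70,-0.93,1.85  1.72,6.67,2.52,1.13,-1.44,2.72  1.73,6.70,2.54,1.13,-1.44,2.73
```

Following the right branch.

```bash
python3 -m creep '[0.4,-2,-0.5,-0.55,0.1,0.8,3.5, 1.1,-3.7,-0.9,-1,0.15,1.7,3.5, 2.1,-5,-1.3,-1.4,0.1,2.5,3.5, 3.2,-5.9,-1.6,-1.7,0,3.5,3.5, 4.6,-6.3,-2,-2,-0.2,4.4,3.5]' | head -2; python3 log.py
python3 -m creep '[1.4,0,-0.3,-0.1,-0.2,1,3.5, 2.8,0.6,-0.5,-0.1,-0.5,1.9,3.5, 4.2,1.6,-0.6,-0.1,-0.8,2.9,3.5, 5.5,3,-0.6,0,-1.2,3.9,3.5, 6.6,4.8,-0.3,0.3,-1.7,4.9,3.5]' | head -2; python3 log.py
python3 - <<'E'
from h import *
plan([.62,.042,.275],pose(38,-1),[.25,.9,-.85,2.3,2.35,1.15,-.8],8)
E
```

```text
time_s: 5.97
tool_pos: [0.5353, -0.0762, 0.2529]
time_s: 6.38
tool_pos: [0.599, -0.0319, 0.2496]
target q [ 0.29  0.74 -0.92  2.35  2.27  1.07 -0.84] err 0.0 0.0 from [-0.28  0.62 -0.04  2.28  2.09  0.66 -1.04]
rows 7
 call 0 -> [0.612 0.026 0.244] 0.12,1.08,-1.03,0.04,0.08,0.53  0.30,2.25,-1.66,0.14,0.06,1.05  0.54,3.46,-1.82,0.30,-0.06,1.54  0.86,4.66,-1.48,0.49,-0.28,1.99  1.25,5.78,-0.60,0.73,-0.62,2.39
 call 1 -> [0.62  0.042 0.275] 0.45,0.97,1.45,0.30,-0.42,0.34  0.85,1.61,3.14,0.57,-0.85,0.58
```

```bash
python3 -m creep '[0.4,1.4,0.5,0.3,-0.3,0.6,3.5, 0.8,2.8,1,0.5,-0.6,1.2,3.5, 1.2,4.2,1.5,0.7,-0.8,1.8,3.5, 1.6,5.6,2,0.9,-1,2.3,3.5, 2.1,7,2.5,1.1,-1.2,2.75,3.5]' ; python3 log.py
python3 - <<'E'
from h import *
to([.645,.045,.265],pose(35,-1))
for c in ('top','side','wrist'):
    p=cap(c,c+'1.png'); print(c); marks(p,['bracket','hook_seat','hook_tip'])
E
```

```text
time_s: 6.8
tool_pos: [0.6187, 0.0361, 0.2751]
orientation: [[-0.64, 0.079, 0.765], [0.039, 0.997, -0.071], [-0.768, -0.016, -0.641]]
contact_force: [-0.2, 0.2, 0.4]
opening: 0.035
t 6.8 d cm [ 2.63  0.89 -1.01] turn [ 0.1  -0.82  0.24] | 0.86 open 0.035
pos [0.6187 0.0361 0.2751] F [-0.2  0.2  0.4] q [-0.11  0.59 -0.26  2.35  2.53  0.76 -1.23]
top
bracket [([0.6894, 0.0844, 0.3408], 0.92)]
hook_seat [([0.6909, 0.0865, 0.3419], 0.5), ([0.6805, 0.0691, 0.2308], 0.43)]
hook_tip [([0.6709, 0.0447, 0.262], 0.43)]
side
bracket [([0.6865, 0.0925, 0.338], 0.89), ([0.3774, 0.3989, 0.0015], 0.15)]
hook_seat [([0.6828, 0.0683, 0.2234], 0.45)]
hook_tip [([0.682, 0.0715, 0.2276], 0.57), ([0.7558, 0.2668, -0.0], 0.49)]
wrist
bracket []
hook_seat [([0.6828, 0.0639, 0.2245], 0.68)]
hook_tip [([0.6672, 0.0466, 0.2606], 0.59)]
```

View pics/wrist1.png

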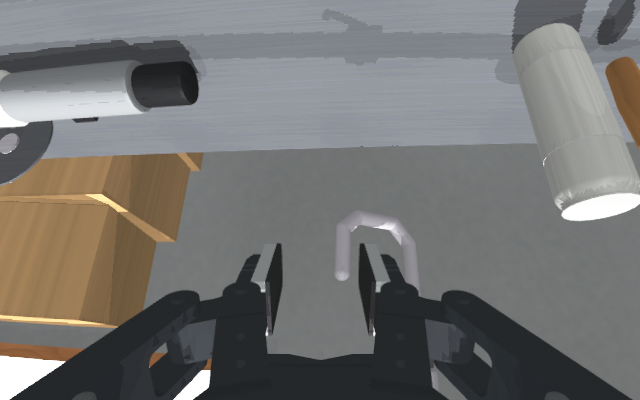

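```bash
python3 -m creep '[0,0.9,-0.5,0.1,-0.4,0.1,3, 1,0.95,-1.5,0.1,-0.8,0.2,3, 2.3,0.95,-1.5,0.1,-0.8,0.2,3, 3.7,0.95,-1.5,0.1,-0.8,0.2,3, 5.1,0.95,-1.5,0.1,-0.8,0.2,3]'
python3 - <<'E'
from h import *
to([.670,.0455,.260],pose(35,-1))
p=cap('wrist','wrist2.png');marks(p,['hook_tip'])
E
```

```text
time_s: 7.82
tool_pos: [0.6712, 0.0477, 0.2585]
orientation: [[-0.575, 0.058, 0.816], [0.033, 0.998, -0.048], [-0.818, -0.0, -0.576]]
contact_force: [0.3, 0.1, 0.8]
opening: 0.0302
t 7.82 d cm [-0.12 -0.22  0.15] turn [ 0.   -0.03  0.03] | 0.04 open 0.0302
pos [0.6712 0.0477 0.2585] F [0.3 0.1 0.8] q [-0.08  0.7  -0.28  2.27  2.61  0.86 -1.27]
hook_tip [([0.6663, 0.049, 0.2582], 0.56)]
```

View pics/wrist2.png

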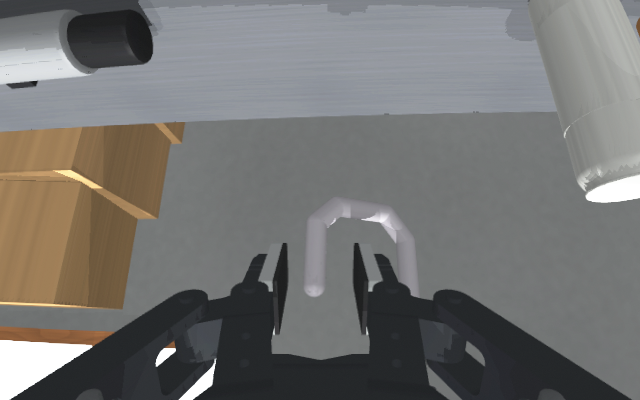

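```bash
python3 -m creep '[0,0,0,0,0,0,0.8, 0,0,0,0,0,0,0.8, 0,0,0,0,0,0,0.5, 0,0,0,0,0,0,0.5, 0,0,0,0,0,0,0.5]' 25
python3 -m creep '[-0.5,0.3,0,0,0,0,0.5, -1.1,0.7,0,0,0,0,0.5, -1.5,1.15,0,0,0,0,0.5, -1.9,1.6,0,0,0,0,0.5, -1.9,1.6,0,0,0,0,0.5]'
python3 - <<'E'
from h import *
to([.642,.0905,.260],pose(35,-1))
E
```

```text
time_s: 8.33
tool_pos: [0.6721, 0.0456, 0.2598]
orientation: [[-0.572, 0.063, 0.818], [0.035, 0.998, -0.052], [-0.82, -0.001, -0.573]]
contact_force: [-1.8, -5.9, 1.5]
opening: 0.0073
time_s: 8.75
tool_pos: [0.6524, 0.0629, 0.2598]
orientation: [[-0.572, 0.061, 0.818], [0.034, 0.998, -0.05], [-0.819, -0.001, -0.573]]
contact_force: [-1.5, -1.6, 1.6]
opening: 0.0075
t 8.75 d cm [-1.04  2.76  0.02] turn [0.01 0.   0.06] | 0.06 open 0.0075
pos [0.6524 0.0629 0.2598] F [-1.5 -1.6  1.6] q [-0.13  0.69 -0.29  2.32  2.57  0.92 -1.28]
```

```bash
python3 -m creep '[-0.35,0.6,0,0,0,0,0.5, -0.6,1.3,0,0,0,0,0.5, -0.8,2,0,0,0,0,0.5, -0.85,2.8,0,0,0,0,0.5, -0.85,2.8,0,0,0,0,0.5]'
python3 - <<'E'
from h import *
to([.642,.0905,.260],pose(35,-1))
for c in ('top','side','wrist'): 
    p=cap(c,c+'3.png'); print(c); marks(p,['bracket','hook_seat','hook_tip'])
E
```

```text
time_s: 9.17
tool_pos: [0.6432, 0.0919, 0.2597]
orientation: [[-0.573, 0.06, 0.818], [0.034, 0.998, -0.049], [-0.819, -0.001, -0.574]]
contact_force: [-3.3, -2.5, 1.6]
opening: 0.0076
t 9.17 d cm [-0.12 -0.14  0.03] turn [ 0.01 -0.    0.05] | 0.05 open 0.0076
pos [0.6432 0.0919 0.2597] F [-3.3 -2.5  1.6] q [-0.2   0.69 -0.29  2.33  2.5   0.94 -1.28]
top
bracket [([0.6883, 0.0856, 0.3372], 0.86)]
hook_seat [([0.6709, 0.0899, 0.2294], 0.62), ([0.6449, 0.0902, 0.2643], 0.44)]
hook_tip [([0.643, 0.0928, 0.2615], 0.38)]
side
bracket [([0.6916, 0.0897, 0.3358], 0.65), ([0.6434, 0.094, 0.2603], 0.42)]
hook_seat [([0.6715, 0.0935, 0.2235], 0.44)]
hook_tip [([0.643, 0.0921, 0.262], 0.59), ([0.4951, -0.1019, 0.0011], 0.25)]
wrist
bracket []
hook_seat [([0.6675, 0.0874, 0.2261], 0.94)]
hook_tip [([0.6419, 0.0916, 0.2594], 0.97)]
```

View pics/wrist3.png

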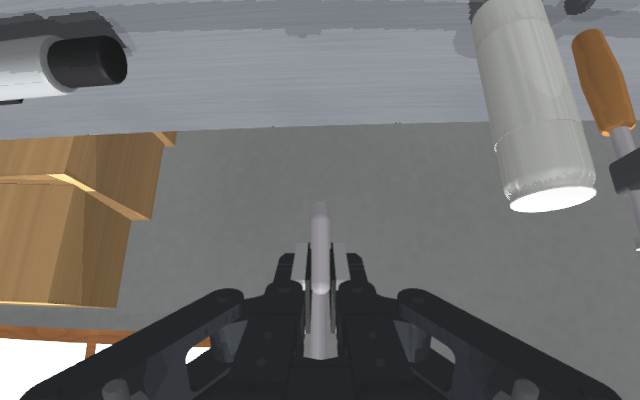

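```bash
python3 -m creep '[0,0,0,0,0,0,3, 0,0,0,0,0,0,3, 0,0,0,0,0,0,3, 0,0,0,0,0,0,3]' |head -2
python3 -m creep '[-1.2,0.1,0.9,0,0,0,3, -2.4,0.2,1.7,0,0,0,3, -3.8,0.3,2.6,0,0,0,3, -5,0.3,3.5,0,0,0,3, -6,0.3,4.2,0,0,0,3]'; python3 log.py
python3 - <<'E'
from h import *
for c in ('top','side','wrist'): 
    p=cap(c,c+'4.png'); print(c); marks(p,['bracket','hook_seat','hook_tip','clamp','clamp_rest','clamp_spine','clamp_screw'])
yaw=2.735; cx=np.array([np.cos(yaw),np.sin(yaw),0]);a=np.radians(22)
plan([.57,.035,.13],Rxz(np.cos(a)*cx-np.sin(a)*Z,-np.cos(a)*Z-np.sin(a)*cx),[.1,.9,-.6,2.2,2,.95,-.9],6)
E
```

```text
time_s: 10.1
tool_pos: [0.6436, 0.092, 0.2597]
time_s: 10.52
tool_pos: [0.5829, 0.0951, 0.3022]
orientation: [[-0.573, 0.058, 0.818], [0.034, 0.998, -0.047], [-0.819, 0.0, -0.574]]
contact_force: [0.4, -0.3, 0.2]
opening: 0.0302
top
bracket [([0.6899, 0.085, 0.3378], 0.81)]
hook_seat [([0.6696, 0.0898, 0.2314], 0.59)]
hook_tip [([0.6476, 0.0899, 0.2596], 0.55)]
clamp [([0.557, 0.0379, 0.0026], 0.78)]
clamp_rest []
clamp_spine [([0.5814, 0.0307, 0.0125], 0.78)]
clamp_screw [([0.5274, -0.0106, 0.0064], 0.68), ([0.5559, 0.0392, -0.0001], 0.53)]
side
bracket [([0.6953, 0.092, 0.3352], 0.92)]
hook_seat [([0.6688, 0.0935, 0.2261], 0.68), ([0.7591, -0.2431, 0.0001], 0.3)]
hook_tip [([0.6422, 0.0932, 0.2618], 0.66)]
clamp [([0.5595, 0.0399, 0.0011], 0.64), ([0.4873, 0.0467, 0.0101], 0.22)]
clamp_rest [([0.4878, 0.0445, 0.0102], 0.59), ([0.7542, 0.2665, 0.0007], 0.56)]
clamp_spine [([0.5818, 0.0362, 0.0088], 0.61)]
clamp_screw [([0.5311, -0.0119, 0.0067], 0.94)]
wrist
bracket [([0.6919, 0.0845, 0.3418], 0.7)]
hook_seat [([0.6684, 0.0881, 0.2275], 0.67)]
hook_tip [([0.6446, 0.0914, 0.2607], 0.86)]
clamp []
clamp_rest []
clamp_spine [([0.6889, 0.0862, 0.3377], 0.25)]
clamp_screw []
target q [ 0.14  0.84 -0.69  2.13  1.64  0.74 -0.65] err 0.0 0.0 from [-0.26  0.56 -0.31  2.45  2.41  0.94 -1.3 ]
rows 7
 call 0 -> [0.577 0.031 0.155] 0.66,-2.20,-3.01,-0.19,0.74,-0.71  0.83,-4.05,-6.14,-0.23,1.58,-1.37  0.57,-5.40,-9.25,-0.11,2.50,-1.96  0.04,-6.18,-12.14,0.17,3.44,-2.46  -0.62,-6.39,-14.71,0.60,4.36,-2.87
 call 1 -> [0.57  0.035 0.13 ] -0.65,0.31,-2.17,0.61,0.81,-0.43  -0.74,0.39,-2.46,0.71,0.93,-0.49
```

```bash
python3 -m creep '[0,-2.2,-3,-0.2,0.7,-0.7,4.4, 0.2,-4,-6.1,-0.2,1.6,-1.4,4.4, 0.2,-5.4,-9.2,-0.1,2.5,-2,4.4, 0,-6.2,-12.1,0.2,3.4,-2.5,4.4, -0.6,-6.4,-14.7,0.6,4.4,-2.9,4.4]'; python3 log.py
python3 - <<'E'
from h import *
p=cap('wrist','wrist5.png'); marks(p,['clamp','clamp_rest','clamp_spine','clamp_screw','offcut_big'])
yaw=2.735; cx=np.array([np.cos(yaw),np.sin(yaw),0]);cy=np.array([-cx[1],cx[0],0]);a=np.radians(22)
to([.575,.034,.10],Rxz(np.cos(a)*cx-np.sin(a)*Z,-np.cos(a)*Z-np.sin(a)*cx))
I=p['image'][:,:,::-1].copy()
L=np.array([[-62,-10],[84,-10],[84,70],[62,70],[62,10],[-62,10],[-86,70],[-86,-10],[-27.5,0]])/1e3
X=np.array([[.557,.0415,.02]])+L[:,:1]*cx+L[:,1:]*cy
for q in proj(p,X): 
    if abs(q).max()<2000: cv2.circle(I,tuple(int(v) for v in q),4,(0,0,255),-1)
cv2.imwrite('pics/w5.png',I)
E
```

```text
time_s: 12.13
tool_pos: [0.5775, 0.0307, 0.1532]
orientation: [[-0.829, 0.354, 0.432], [0.297, 0.935, -0.195], [-0.473, -0.034, -0.88]]
contact_force: [-0.6, -0.8, -1.3]
opening: 0.0442
clamp [([0.5571, 0.0407, 0.0007], 0.9), ([0.7613, -0.2438, -0.0001], 0.25)]
clamp_rest []
clamp_spine [([0.5819, 0.0345, 0.0084], 0.84)]
clamp_screw [([0.5304, -0.0128, 0.0098], 0.8)]
offcut_big [([0.5977, 0.1383, -0.0044], 0.8)]
t 12.43 d cm [-0.19  0.25 -5.55] turn [ 0.72  0.9  -0.49] | 1.25 open 0.0439
pos [0.5769 0.0315 0.1555] F [ 0.  -0.4  0.5] q [-0.25  0.72 -0.09  2.2   1.97  0.42 -1.01]
```

View pics/w5.png

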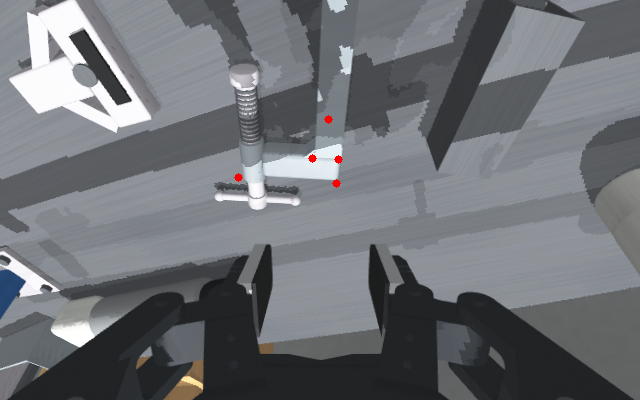

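```bash
python3 -m creep '[0.1,0.1,-2,0.3,0.4,-0.2,4.4, 0.2,0.2,-4,0.6,0.8,-0.4,4.4, 0.3,0.25,-6,0.72,0.9,-0.5,4.4, 0.4,0.25,-8,0.72,0.9,-0.5,4.4, 0.4,0.25,-8.5,0.72,0.9,-0.5,4.4]' |head -2; python3 log.py
python3 - <<'E'
from h import *
p=cap('wrist','wrist6.png'); marks(p,['clamp','clamp_spine','clamp_screw'])
yaw=2.735; cx=np.array([np.cos(yaw),np.sin(yaw),0]);cy=np.array([-cx[1],cx[0],0]);a=np.radians(22)
to([.581,.034,.024],Rxz(np.cos(a)*cx-np.sin(a)*Z,-np.cos(a)*Z-np.sin(a)*cx))
E
```

```text
time_s: 12.85
tool_pos: [0.5799, 0.0342, 0.0691]
clamp [([0.558, 0.0441, 0.0005], 0.89)]
clamp_spine [([0.5804, 0.0352, 0.0088], 0.62)]
clamp_screw [([0.532, -0.0126, 0.0098], 0.73)]
t 13.05 d cm [ 0.02 -0.03 -4.75] turn [0.   0.01 0.  ] | 0.01 open 0.0441
pos [0.5808 0.0343 0.0715] F [ 0.  -1.   0.6] q [-0.16  0.88 -0.17  2.13  2.02  0.4  -1.08]
```

View pics/wrist6.png

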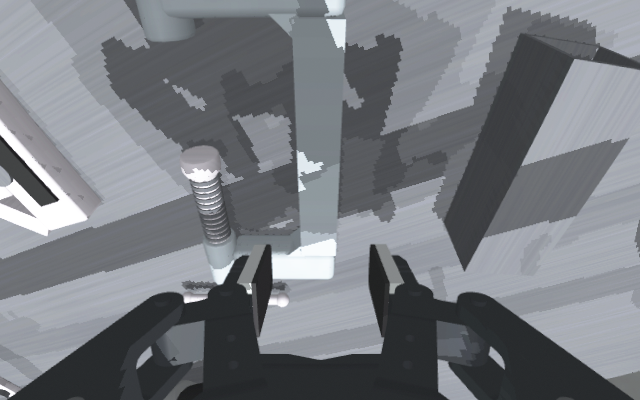

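```bash
python3 -m creep '[0,0,-1.5,0,0,0,4.4, 0,0,-3,0,0,0,4.4, 0,0,-4,0,0,0,4.4, 0,0,-4.6,0,0,0,4.4, 0,0,-4.7,0,0,0,4.4]' |grep -v orient
python3 -m creep '[0,0,0,0,0,0,2.5, 0,0,0,0,0,0,1.8, 0,0,0,0,0,0,1.2, 0,0,0,0,0,0,1.2, 0,0,0,0,0,0,1.2]' 90|grep -v orient; python3 log.py
python3 - <<'E'
from h import *
p=cap('side'); marks(p,['clamp','clamp_spine','clamp_screw'])
E
```

```text
time_s: 13.47
tool_pos: [0.5805, 0.0342, 0.0241]
contact_force: [0.4, -0.2, 0.2]
opening: 0.0439
time_s: 13.88
tool_pos: [0.5803, 0.0338, 0.0251]
contact_force: [-3.0, -1.1, 6.1]
opening: 0.0174
clamp [([0.559, 0.0429, 0.0021], 0.8)]
clamp_spine [([0.5796, 0.0369, 0.0059], 0.82)]
clamp_screw [([0.5324, -0.0113, 0.0112], 0.93)]
```

```bash
python3 -m creep '[-0.3,-0.3,1,0,0,0,1.2, -0.6,-0.6,3,0,0,0,1.2, -1,-1,6,0,0,0,1.2, -1.5,-2,9,0,0,0,1.2, -2,-3,12,0,0,0,1.2]' |grep -v orient; python3 log.py
cat >> h.py <<'E'
yaw=2.735; cx=np.array([np.cos(yaw),np.sin(yaw),0]);cy=np.array([-cx[1],cx[0],0])
a22=np.radians(22); RP=Rxz(np.cos(a22)*cx-np.sin(a22)*Z,-np.cos(a22)*Z-np.sin(a22)*cx)
RCT=np.column_stack([cx,cy,Z]).T@RP      # tool in clamp frame
GP=np.array([-.0275,0,.025])            # TCP in clamp frame
KP=np.array([[84,-10],[84,70],[-86,-10],[-86,70],[-126,60],[-119,26],[-119,94],[50,60]])/1e3
KP=np.vstack([np.c_[KP,np.zeros(len(KP))],np.c_[KP,np.full(len(KP),.02)]])
def sweep(q0,q1):
    x=kin.fit()[0]
    for u in np.linspace(0,1,11):
        p,R=kin.FK(q0+(q1-q0)*u,x); W=p+(KP-GP)@(R@RCT.T).T
        i=W[:,0].argmax(); print(round(u,1),p.round(3),'minz',W[:,2].min().round(3),'maxx',W[i].round(3),'maxz',W[:,2].max().round(3))
RH=np.column_stack([Z,ry,-rx])@RCT
def hangpos(seat,front,up): return np.array(seat)+(-.09+up)*Z-.026*ry-(.015+front)*rx
E
python3 - <<'E'
from h import *
s=robot.get_state(); q0=np.array(s['q']); x=kin.fit()[0]
print('q',q0.round(2), 'RH',RH.round(2).tolist())
seat=[.667,.0895,.229]
for fr,up in ((0,0),(0,.055),(.05,.055),(.08,.055),(.12,.02)):
    best=None
    for sd in ([0,1.2,-.55,2.39,2.7,1.75,1.9],[-.2,1.0,-.2,2.35,2.7,1.2,1.7],[-.5,1.2,.2,2.4,2.6,1.7,1.2]):
        q,ep,er=kin.IK(hangpos(seat,fr,up),RH,x,np.array(sd)); print(fr,up,hangpos(seat,fr,up).round(3),q.round(2),round(ep,4),round(er,3))
t=hangpos(seat,.05,.055); q,_,_=kin.IK(t,RH,x,np.array([-.2,1.0,-.2,2.35,2.7,1.2,1.7])); sweep(q0,q)
p=cap('top')
for uv in ((250+245/5,140+165/5),(250+298/5,140+198/5)): print('offcut corner',ray(p,uv,.04).round(3))
marks(p,['clamp','clamp_spine'])
E
```

```text
time_s: 14.5
tool_pos: [0.559, 0.0045, 0.146]
contact_force: [1.0, -1.3, -6.2]
opening: 0.0177
q [-0.21  0.71 -0.01  2.19  1.89  0.24 -0.91] RH [[0.37, -0.05, 0.93], [-0.02, -1.0, -0.05], [0.93, 0.0, -0.37]]
0 0 [0.651 0.064 0.139] [-0.01  1.22 -0.55  2.41  2.72  1.76  1.9 ] 0.0 0.0
0 0 [0.651 0.064 0.139] [-0.22  1.17 -0.2   2.43  2.75  1.67  1.58] 0.0 0.0
0 0 [0.651 0.064 0.139] [-0.45  1.2   0.18  2.44  2.81  1.58  1.23] 0.0 0.0
0 0.055 [0.651 0.064 0.194] [ 0.01  1.08 -0.59  2.44  2.66  1.66  1.92] 0.0 0.0
0 0.055 [0.651 0.064 0.194] [-0.22  1.03 -0.21  2.45  2.72  1.56  1.61] 0.0 0.0
0 0.055 [0.651 0.064 0.194] [-0.46  1.06  0.2   2.47  2.83  1.48  1.27] 0.0 0.0
0.05 0.055 [0.601 0.067 0.194] [ 0.21  1.36 -1.2   2.55  2.56  2.08  2.37] 0.0045 0.009
0.05 0.055 [0.601 0.067 0.194] [ 0.21  1.36 -1.2   2.55  2.56  2.08  2.37] 0.0045 0.009
0.05 0.055 [0.601 0.067 0.194] [ 0.21  1.36 -1.2   2.55  2.56  2.08  2.37] 0.0045 0.009
0.08 0.055 [0.571 0.069 0.194] [ 0.13  1.31 -1.17  2.55  2.42  2.08  2.25] 0.0244 0.065
0.08 0.055 [0.571 0.069 0.194] [ 0.13  1.31 -1.17  2.55  2.42  2.08  2.2
[... 690 characters left out ...]
79] minz 0.032 maxx [0.685 0.047 0.077] maxz 0.158
0.5 [0.565 0.028 0.079] minz 0.026 maxx [0.674 0.103 0.067] maxz 0.175
0.6 [0.574 0.047 0.087] minz 0.026 maxx [0.658 0.148 0.062] maxz 0.197
0.7 [0.584 0.065 0.103] minz 0.032 maxx [0.655 0.043 0.215] maxz 0.222
0.8 [0.593 0.078 0.128] minz 0.047 maxx [0.655 0.09  0.246] maxz 0.251
0.9 [0.6   0.08  0.159] minz 0.07 maxx [0.647 0.123 0.277] maxz 0.28
1.0 [0.605 0.068 0.194] minz 0.095 maxx [0.635 0.137 0.305] maxz 0.305
offcut corner [0.652 0.124 0.04 ]
offcut corner [0.63  0.091 0.04 ]
clamp [([0.5349, 0.0104, 0.1212], 0.93), ([0.4665, 0.0169, 0.1301], 0.65)]
clamp_spine [([0.5376, 0.0093, 0.1232], 0.43), ([0.7601, -0.2409, -0.0024], 0.23)]
```

```bash
cat >> h.py <<'E'
def pitchH(d): # hang orientation with tool pitched d deg in total (22 = clamp upright)
    return Ro.from_rotvec(ry*np.radians(d-22)).as_matrix()@RH
E
python3 - <<'E'
from h import *
s=robot.get_state(); q0=np.array(s['q']); x=kin.fit()[0]
W1=np.array([.57,.03,.20]); sd=np.array([-.2,1.0,-.2,2.35,2.7,1.2,1.7])
q1,ep,er=kin.IK(W1,pitchH(42),x,sd); print('W1',q1.round(2),ep,er)
for pos in ([.53,-.05,.23],[.53,-.03,.25]):
    qm=(q0+q1)/2; p,R=kin.FK(qm,x)
    qv,ep,er=kin.IK(np.array(pos),R,x,qm); print('via',qv.round(3).tolist(),ep,er)
    sweep(q0,qv); sweep(qv,q1)
E
```

```text
W1 [-0.13  0.77 -0.23  2.53  2.72  1.03  1.68] 3.0093523763812093e-09 1.977924755882215e-08
via [-0.195, 0.556, -0.016, 2.385, 2.23, 0.477, 0.516] 5.467192696545475e-09 3.861906922300546e-08
0.0 [0.56  0.003 0.147] minz 0.122 maxx [ 0.634 -0.057  0.123] maxz 0.143
0.1 [ 0.557 -0.004  0.155] minz 0.128 maxx [ 0.639 -0.052  0.154] maxz 0.159
0.2 [ 0.553 -0.011  0.163] minz 0.135 maxx [ 0.646 -0.083  0.15 ] maxz 0.175
0.3 [ 0.55  -0.017  0.171] minz 0.144 maxx [ 0.652 -0.075  0.161] maxz 0.189
0.4 [ 0.547 -0.023  0.179] minz 0.151 maxx [ 0.657 -0.098  0.183] maxz 0.202
0.5 [ 0.544 -0.029  0.188] minz 0.157 maxx [ 0.664 -0.085  0.194] maxz 0.218
0.6 [ 0.541 -0.034  0.196] minz 0.162 maxx [ 0.669 -0.07   0.204] maxz 0.237
0.7 [ 0.538 -0.039  0.204] minz 0.167 maxx [ 0.67  -0.054  0.213] maxz 0.256
0.8 [ 0.535 -0.043  0.213] minz 0.172 maxx [ 0.668 -0.038  0.219] maxz 0.276
0.9 [ 0.533 -0.047  0.221] minz 0.177 maxx [ 0.664 -0.022  0.223] maxz 0.295
1.0 [ 0.53 -0.05  0.23] minz 0.182 maxx [ 0.656 -0.006  0.226] maxz 0.313
0.0 [ 0.53 -0.05  0.23] minz 0.182 maxx [ 0.656 -0.006  0.226] maxz 
[... 1777 characters left out ...]
.191 maxx [0.652 0.026 0.23 ] maxz 0.337
0.2 [ 0.537 -0.036  0.237] minz 0.179 maxx [0.646 0.038 0.214] maxz 0.338
0.3 [ 0.542 -0.036  0.231] minz 0.166 maxx [0.638 0.05  0.198] maxz 0.338
0.4 [ 0.547 -0.033  0.226] minz 0.154 maxx [0.629 0.062 0.182] maxz 0.336
0.5 [ 0.552 -0.028  0.22 ] minz 0.143 maxx [ 0.633 -0.057  0.323] maxz 0.333
0.6 [ 0.557 -0.02   0.215] minz 0.133 maxx [ 0.641 -0.028  0.319] maxz 0.328
0.7 [ 0.561 -0.011  0.211] minz 0.124 maxx [0.646 0.002 0.314] maxz 0.322
0.8 [0.565 0.001 0.206] minz 0.115 maxx [0.646 0.034 0.308] maxz 0.315
0.9 [0.568 0.015 0.203] minz 0.106 maxx [0.643 0.065 0.302] maxz 0.309
1.0 [0.57 0.03 0.2 ] minz 0.099 maxx [0.635 0.097 0.296] maxz 0.303
```

```bash
python3 - <<'E'
from h import *
x=kin.fit()[0]; qv=np.array([-0.195,.556,-.016,2.385,2.23,.477,.516]); p,R=kin.FK(qv,x)
plan(p,R,qv,8,rot=5.5,mm=20)
E
```

```text
target q [-0.2   0.56 -0.02  2.38  2.23  0.48  0.52] err 0.0 0.0 from [-0.21  0.71 -0.01  2.19  1.9   0.24 -0.92]
rows 19
 call 0 -> [ 0.551 -0.015  0.169] -0.21,-0.39,0.42,-0.40,0.06,0.82  -0.40,-0.76,0.85,-0.81,0.13,1.64  -0.60,-1.13,1.28,-1.22,0.21,2.45  -0.79,-1.49,1.71,-1.64,0.29,3.26  -0.97,-1.83,2.15,-2.05,0.37,4.07
 call 1 -> [ 0.542 -0.031  0.191] -0.18,-0.33,0.44,-0.42,0.08,0.81  -0.35,-0.66,0.88,-0.85,0.17,1.61  -0.51,-0.97,1.33,-1.29,0.27,2.41  -0.68,-1.27,1.78,-1.73,0.36,3.20  -0.83,-1.55,2.23,-2.17,0.46,3.99
 call 2 -> [ 0.535 -0.043  0.214] -0.15,-0.27,0.45,-0.45,0.10,0.79  -0.30,-0.54,0.91,-0.91,0.20,1.57  -0.45,-0.78,1.37,-1.37,0.31,2.35  -0.60,-1.02,1.83,-1.83,0.41,3.12  -0.74,-1.24,2.29,-2.30,0.52,3.89
 call 3 -> [ 0.53 -0.05  0.23] -0.14,-0.21,0.46,-0.48,0.11,0.77  -0.28,-0.40,0.93,-0.96,0.22,1.53  -0.41,-0.58,1.39,-1.45,0.33,2.28  -0.48,-0.67,1.63,-1.71,0.38,2.67
```

```bash
python3 -m creep '[-0.2,-0.4,0.4,-0.4,0.05,0.8,1.2, -0.4,-0.8,0.8,-0.8,0.1,1.6,1.2, -0.6,-1.1,1.3,-1.2,0.2,2.4,1.2, -0.8,-1.5,1.7,-1.6,0.3,3.3,1.2, -1,-1.8,2.1,-2,0.4,4.1,1.2]' |head -2
python3 -m creep '[-0.2,-0.3,0.4,-0.4,0.1,0.8,1.2, -0.3,-0.7,0.9,-0.8,0.2,1.6,1.2, -0.5,-1,1.3,-1.3,0.3,2.4,1.2, -0.7,-1.3,1.8,-1.7,0.4,3.2,1.2, -0.8,-1.6,2.2,-2.2,0.5,4,1.2]' |head -2
python3 -m creep '[-0.1,-0.3,0.4,-0.4,0.1,0.8,1.2, -0.3,-0.5,0.9,-0.9,0.2,1.6,1.2, -0.4,-0.8,1.4,-1.4,0.3,2.3,1.2, -0.6,-1,1.8,-1.8,0.4,3.1,1.2, -0.7,-1.2,2.3,-2.3,0.5,3.9,1.2]' |grep -v orient; python3 log.py
python3 - <<'E'
from h import *
x=kin.fit()[0]; qv=np.array([-0.195,.556,-.016,2.385,2.23,.477,.516]); p,R=kin.FK(qv,x); to(p,R)
plan([.57,.03,.20],pitchH(42),[-.2,1.0,-.2,2.35,2.7,1.2,1.7],8,rot=5.5,mm=20)
q1=kin.IK(np.array([.57,.03,.20]),pitchH(42),x,np.array([-.2,1.0,-.2,2.35,2.7,1.2,1.7]))[0]; sweep(np.array(robot.get_state()['q']),q1)
E
```

```text
time_s: 15.07
tool_pos: [0.5492, -0.0136, 0.1666]
time_s: 15.48
tool_pos: [0.5398, -0.0282, 0.1867]
time_s: 15.9
tool_pos: [0.5312, -0.0385, 0.2074]
contact_force: [0.2, -0.6, -6.1]
opening: 0.0171
t 15.9 d cm [-0.09 -1.14  2.29] turn [-1.57  0.15  2.54] | 2.99 open 0.0171
pos [ 0.5312 -0.0385  0.2074] F [ 0.2 -0.6 -6.1] q [-0.39  0.62  0.28  2.35  2.5   0.31 -0.09]
target q [-0.13  0.77 -0.23  2.53  2.72  1.03  1.68] err 0.0 0.0 from [-0.39  0.62  0.28  2.35  2.5   0.31 -0.09]
rows 22
 call 0 -> [ 0.541 -0.032  0.198] 0.19,0.08,-0.22,-0.43,0.10,0.79  0.38,0.19,-0.43,-0.86,0.20,1.58  0.57,0.32,-0.62,-1.29,0.29,2.36  0.77,0.48,-0.80,-1.74,0.38,3.16  0.96,0.66,-0.97,-2.19,0.46,3.95
 call 1 -> [ 0.551 -0.019  0.192] 0.20,0.21,-0.15,-0.45,0.07,0.79  0.40,0.45,-0.28,-0.90,0.14,1.57  0.59,0.71,-0.40,-1.35,0.19,2.34  0.79,1.00,-0.50,-1.81,0.24,3.13  0.99,1.32,-0.58,-2.28,0.28,3.90
 call 2 -> [0.56  0.001 0.191] 0.19,0.34,-0.06,-0.47,0.02,0.77  0.39,0.70,-0.10,-0.95,0.04,1.55  0.58,1.09,-0.11,-1.43,0.04,2.32  0.76,1.49,-0.11,-1.92,0.02,3.08  0.95,1.93,-0.07,-2.42,-0.01,3.85
 call 3 -> [0.569
[... 379 characters left out ...]
 0.156 maxx [ 0.665 -0.003  0.2  ] maxz 0.28
0.2 [ 0.54  -0.033  0.199] minz 0.148 maxx [0.661 0.022 0.189] maxz 0.286
0.3 [ 0.544 -0.028  0.195] minz 0.141 maxx [0.653 0.046 0.177] maxz 0.291
0.4 [ 0.548 -0.023  0.193] minz 0.132 maxx [0.643 0.068 0.165] maxz 0.295
0.5 [ 0.552 -0.016  0.191] minz 0.123 maxx [0.63  0.086 0.153] maxz 0.299
0.6 [ 0.556 -0.008  0.191] minz 0.116 maxx [ 0.641 -0.036  0.291] maxz 0.301
0.7 [0.56  0.001 0.191] minz 0.11 maxx [ 0.646 -0.002  0.294] maxz 0.303
0.8 [0.564 0.01  0.193] minz 0.107 maxx [0.647 0.032 0.295] maxz 0.304
0.9 [0.567 0.02  0.196] minz 0.102 maxx [0.643 0.065 0.296] maxz 0.304
1.0 [0.57 0.03 0.2 ] minz 0.099 maxx [0.635 0.097 0.296] maxz 0.303
```

```bash
python3 -m creep '[0.2,0.1,-0.2,-0.4,0.1,0.8,1.2, 0.4,0.2,-0.4,-0.9,0.2,1.6,1.2, 0.6,0.3,-0.6,-1.3,0.3,2.4,1.2, 0.8,0.5,-0.8,-1.7,0.4,3.2,1.2, 1,0.7,-1,-2.2,0.5,4,1.2]' |head -2
python3 -m creep '[0.2,0.2,-0.1,-0.4,0.1,0.8,1.2, 0.4,0.4,-0.3,-0.9,0.1,1.6,1.2, 0.6,0.7,-0.4,-1.4,0.2,2.3,1.2, 0.8,1,-0.5,-1.8,0.2,3.1,1.2, 1,1.3,-0.6,-2.3,0.3,3.9,1.2]' |grep -v orient; python3 log.py
python3 - <<'E'
from h import *
plan([.57,.03,.20],pitchH(42),[-.2,1.0,-.2,2.35,2.7,1.2,1.7],8,rot=5.5,mm=20)
E
```

```text
time_s: 16.32
tool_pos: [0.5398, -0.0299, 0.195]
time_s: 16.73
tool_pos: [0.5481, -0.0149, 0.1861]
contact_force: [-0.6, -0.4, -5.2]
opening: 0.0179
target q [-0.13  0.77 -0.23  2.53  2.72  1.03  1.68] err 0.0 0.0 from [-0.46  0.73  0.35  2.44  2.93  0.57  0.4 ]
rows 11
 call 0 -> [0.559 0.012 0.181] 0.23,0.60,-0.25,-0.37,0.02,0.83  0.45,1.18,-0.43,-0.77,0.02,1.66  0.66,1.73,-0.53,-1.19,0.00,2.47  0.87,2.24,-0.55,-1.63,-0.04,3.26  1.08,2.71,-0.50,-2.10,-0.10,4.04
 call 1 -> [0.569 0.029 0.196] 0.20,0.43,0.14,-0.49,-0.10,0.77  0.40,0.81,0.35,-1.00,-0.21,1.51  0.59,1.15,0.64,-1.54,-0.35,2.24  0.78,1.42,1.01,-2.11,-0.49,2.94  0.96,1.64,1.46,-2.70,-0.64,3.61
 call 2 -> [0.57 0.03 0.2 ] 0.15,0.14,0.43,-0.52,-0.15,0.55
```

```bash
python3 -m creep '[0.2,0.5,0,-0.4,0,0.8,1.2, 0.4,1,0,-0.8,0,1.6,1.2, 0.6,1.5,0,-1.2,0,2.5,1.2, 0.9,1.8,0,-1.6,0,3.3,1.2, 1.1,2.1,0,-2.1,-0.1,4,1.2]' |head -2
python3 -m creep '[0.2,0.4,0.2,-0.5,-0.1,0.8,1.2, 0.4,0.8,0.4,-1,-0.2,1.5,1.2, 0.6,1.1,0.6,-1.5,-0.3,2.2,1.2, 0.8,1.4,1,-2.1,-0.5,2.9,1.2, 1,1.6,1.3,-2.7,-0.6,3.6,1.2]' |grep -v orient; python3 log.py
python3 - <<'E'
from h import *
to([.57,.03,.20],pitchH(42)); to(hangpos([.667,.0895,.229],.045,.055),pitchH(25))
for c in ('top','side'):
    p=cap(c,c+'7.png'); print(c); marks(p,['clamp','clamp_rest','clamp_spine','clamp_screw','hook_seat','hook_tip'])
s=robot.get_state(); R=np.array(s['orientation'])@RCT.T; o=s['tool_pos']-R@GP
print('pred clamp',o.round(4),'rest',(o+R@[.0625,.026,.01]).round(4),'screw',(o+R@[0,.06,.01]).round(4),'xaxis',R[:,0].round(3))
I=cv2.resize(p['image'][100:280,220:440,::-1],None,fx=3.3,fy=3.3,interpolation=cv2.INTER_CUBIC); cv2.imwrite('pics/s7c.png',I)
E
```

```text
time_s: 17.15
tool_pos: [0.5581, 0.0079, 0.1838]
time_s: 17.57
tool_pos: [0.5664, 0.0262, 0.1937]
contact_force: [-1.0, 0.0, -6.7]
opening: 0.0174
t 17.57 d cm [0.36 0.38 0.63] turn [-0.48 -0.32  0.49] | 0.76 open 0.0174
pos [0.5664 0.0262 0.1937] F [-1.   0.  -6.7] q [-0.54  0.85  0.52  2.54  3.27  0.96  0.99]
t 17.57 d cm [3.93 4.06 0.03] turn [-0.7  -3.14  0.42] | 3.25 open 0.0174
pos [0.5664 0.0262 0.1937] F [-1.   0.  -6.7] q [-0.54  0.85  0.52  2.54  3.27  0.96  0.99]
top
clamp [([0.6013, 0.0165, 0.2065], 0.8), ([0.5919, 0.0801, 0.2131], 0.48)]
clamp_rest [([0.6148, 0.0431, 0.271], 0.86)]
clamp_spine [([0.5765, 0.0238, 0.1885], 0.81)]
clamp_screw [([0.5929, 0.0811, 0.2122], 0.96)]
hook_seat [([0.6681, 0.0903, 0.2318], 0.45)]
hook_tip [([0.6466, 0.0882, 0.2614], 0.52)]
side
clamp [([0.6041, 0.0168, 0.2136], 0.57)]
clamp_rest [([0.6178, 0.0422, 0.2746], 0.96), ([0.6681, 0.0917, 0.2253], 0.29)]
clamp_spine [([0.5781, 0.0262, 0.1831], 0.87), ([0.5976, 0.0787, 0.2098], 0.46)]
clamp_screw [([0.5956, 0.0819, 0.215], 0.58), ([0.6083, 0.0177, 0.2156], 0.38)]
hook_seat [([0.6676, 0.0918, 0.2257], 0.4)]
hook_tip [([0.6426, 0.094, 0.2604], 0.64)]
pred clamp [0.6012 0.0193 0.2131] rest [0.6176 0.0405 0.2761] screw [0.5988 0.0797 0.2198] xaxis [ 0.363 -0.087  0.928]
```

View pics/s7c.png

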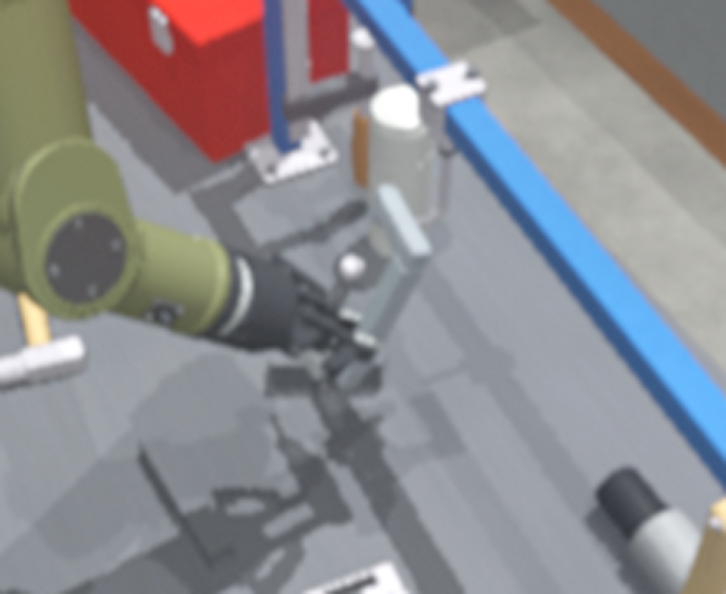

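```bash
cat >> h.py <<'E'
SEAT=np.array([.667,.0905,.229]); OFF=np.array([-.001,.002,-.003])  # OFF: seen minus predicted rest
def hang(front,up,pitch,lat=0):
    R=pitchH(pitch); return SEAT-OFF-front*rx+up*Z+lat*ry-(R@RCT.T)@(np.array([.0625,.026,.01])-GP),R
def rest():
    s=robot.get_state(); R=np.array(s['orientation'])@RCT.T; r=s['tool_pos']+R@(np.array([.0625,.026,.01])-GP)+OFF
    d=r-SEAT; print('rest',r.round(4),'rel seat rx,ry,z mm',(np.array([d@rx,d@ry,d[2]])*1e3).round(1),'xaxis',R[:,0].round(2),'F',np.round(s['contact_force'],1))
E
python3 - <<'E'
from h import *
rest(); x=kin.fit()[0]; q=np.array(robot.get_state()['q'])
for a in ((.055,.06,36),(.025,.058,34),(0,.058,30),(0,.058,25),(0,0,25)):
    to(*hang(*a)); q,ep,er=kin.IK(*hang(*a),x,q); print(q.round(2),round(ep,4),round(er,3))
E
```

```text
rest [0.6166 0.0425 0.2731] rel seat rx,ry,z mm [-47.7 -50.7  44.1] xaxis [ 0.36 -0.09  0.93] F [-0.7 -0.1 -6.1]
t 18.27 d cm [0.73 4.37 1.14] turn [-0.57 -1.25  0.54] | 1.47 open 0.0177
pos [0.5681 0.0239 0.1969] F [-0.7 -0.1 -6.1] q [-0.53  0.85  0.52  2.54  3.27  0.96  0.99]
[-0.15  0.84 -0.4   2.55  2.55  1.27  1.73] 0.0 0.0
t 18.27 d cm [4.02 4.19 0.82] turn [-0.6  -1.58  0.53] | 1.77 open 0.0177
pos [0.5681 0.0239 0.1969] F [-0.7 -0.1 -6.1] q [-0.53  0.85  0.52  2.54  3.27  0.96  0.99]
[-0.13  0.86 -0.38  2.48  2.59  1.25  1.77] 0.0 0.0
t 18.27 d cm [7.11 4.02 0.61] turn [-0.66 -2.24  0.51] | 2.39 open 0.0177
pos [0.5681 0.0239 0.1969] F [-0.7 -0.1 -6.1] q [-0.53  0.85  0.52  2.54  3.27  0.96  0.99]
[-0.11  0.91 -0.36  2.43  2.64  1.32  1.77] 0.0 0.0
t 18.27 d cm [7.88 3.98 0.4 ] turn [-0.72 -3.07  0.49] | 3.19 open 0.0177
pos [0.5681 0.0239 0.1969] F [-0.7 -0.1 -6.1] q [-0.53  0.85  0.52  2.54  3.27  0.96  0.99]
[-0.13  0.98 -0.35  2.44  2.68  1.48  1.74] 0.0 0.0
t 18.27 d cm [ 7.88  3.98 -5.4 ] turn [-0.72 -3.07  0.49] | 3.19 open 0.0177
pos [0.5681 0.0239 0.1969] F [-0.7 -0.1 -6.1] q [-0.53  0.85  0.52  2.54  3.27  0.96  0.99]
[-0.13  1.13 -0.34  2.43  2.72  1.6   1.71] 0.0 0.0
```

```bash
python3 -m creep '[0,0.6,0.8,-0.2,-0.3,0.2,1.2, 0.2,1.5,1.1,-0.4,-0.6,0.3,1.2, 0.4,2.5,1.1,-0.5,-0.9,0.4,1.2, 0.6,3.5,1.1,-0.6,-1.2,0.5,1.2, 0.7,4.4,1.1,-0.6,-1.25,0.54,1.2]' |grep -v orient; python3 log.py
python3 - <<'E'
from h import *
rest(); print(np.round(robot.get_state()['q'],2))
for a in ((.055,.06,36),(.025,.058,34),(0,.058,30)): to(*hang(*a))
E
```

```text
time_s: 18.68
tool_pos: [0.5766, 0.062, 0.2053]
contact_force: [0.7, 0.1, -7.5]
opening: 0.0176
rest [0.6141 0.0875 0.2858] rel seat rx,ry,z mm [-52.6  -5.9  56.8] xaxis [ 0.25 -0.02  0.97] F [ 0.7  0.1 -7.5]
[-0.29  0.83 -0.14  2.56  2.7   1.19  1.55]
t 18.68 d cm [-0.12  0.55  0.3 ] turn [-0.04 -0.09  0.02] | 0.1 open 0.0176
pos [0.5766 0.062  0.2053] F [ 0.7  0.1 -7.5] q [-0.29  0.83 -0.14  2.56  2.7   1.19  1.55]
t 18.68 d cm [ 3.17  0.37 -0.02] turn [-0.06 -0.43  0.02] | 0.43 open 0.0176
pos [0.5766 0.062  0.2053] F [ 0.7  0.1 -7.5] q [-0.29  0.83 -0.14  2.56  2.7   1.19  1.55]
t 18.68 d cm [ 6.27  0.2  -0.24] turn [-0.1  -1.09  0.02] | 1.1 open 0.0176
pos [0.5766 0.062  0.2053] F [ 0.7  0.1 -7.5] q [-0.29  0.83 -0.14  2.56  2.7   1.19  1.55]
```

```bash
python3 -m creep '[0.8,0.3,0.2,0,-0.1,0,1.2, 2,0.35,0.2,0,-0.3,0,1.2, 3.2,0.3,0.2,0,-0.45,0,1.2, 4.3,0.25,0.1,-0.1,-0.7,0,1.2, 5.2,0.2,0,-0.1,-0.9,0,1.2]' |grep -v orient; python3 log.py
python3 - <<'E'
from h import *
for c in ('top','side'):
    p=cap(c,c+'8.png'); print(c); marks(p,['clamp_rest','clamp_spine','clamp_screw','hook_seat','hook_tip'])
rest()
for a in ((0,.058,28),(0,.03,25),(0,.006,24)): to(*hang(*a))
I=cv2.resize(p['image'][100:250,260:440,::-1],None,fx=4,fy=4,interpolation=cv2.INTER_CUBIC); cv2.imwrite('pics/s8c.png',I)
E
```

```text
time_s: 19.1
tool_pos: [0.6304, 0.062, 0.2059]
contact_force: [-0.2, 0.2, -5.9]
opening: 0.0175
top
clamp_rest [([0.6625, 0.0902, 0.2921], 0.81)]
clamp_spine [([0.6436, 0.0575, 0.2043], 0.56)]
clamp_screw [([0.6528, 0.1227, 0.2258], 0.64), ([0.4901, -0.1012, -0.0004], 0.43)]
hook_seat [([0.6716, 0.0907, 0.2304], 0.4), ([0.6441, 0.0625, 0.2033], 0.25)]
hook_tip [([0.6437, 0.0919, 0.2591], 0.57)]
side
clamp_rest [([0.6573, 0.092, 0.2925], 0.67), ([0.6706, 0.0925, 0.2264], 0.56)]
clamp_spine [([0.6412, 0.0674, 0.1966], 0.79), ([0.6712, 0.0942, 0.2273], 0.39)]
clamp_screw [([0.6503, 0.1229, 0.2261], 0.96), ([0.594, 0.1376, 0.0028], 0.35)]
hook_seat [([0.671, 0.0931, 0.2249], 0.63), ([0.7551, 0.2669, -0.0], 0.61)]
hook_tip [([0.6453, 0.0903, 0.2581], 0.47)]
rest [0.658  0.0904 0.289 ] rel seat rx,ry,z mm [-9.  -0.6 60. ] xaxis [ 0.16 -0.01  0.99] F [-1.4 -0.4 -6.3]
t 19.7 d cm [ 1.38 -0.02 -0.35] turn [-0.02 -0.52  0.02] | 0.52 open 0.0176
pos [0.6285 0.064  0.2055] F [-1.4 -0.4 -6.3] q [-0.28  0.88 -0.1   2.46  2.73  1.23  1.57]
t 19.7 d cm [ 1.85 -0.04 -3.26] turn [-0.05 -1.02  0.02] | 1.02 open 0.0176
pos [0.6285 0.064  0.2055] F [-1.4 -0.4 -6.3] q [-0.28  0.88 -0.1   2.46  2.73  1.23  1.57]
t 19.7 d cm [ 2.   -0.05 -5.7 ] turn [-0.06 -1.19  0.02] | 1.19 open 0.0176
pos [0.6285 0.064  0.2055] F [-1.4 -0.4 -6.3] q [-0.28  0.88 -0.1   2.46  2.73  1.23  1.57]
```

View pics/s8c.png

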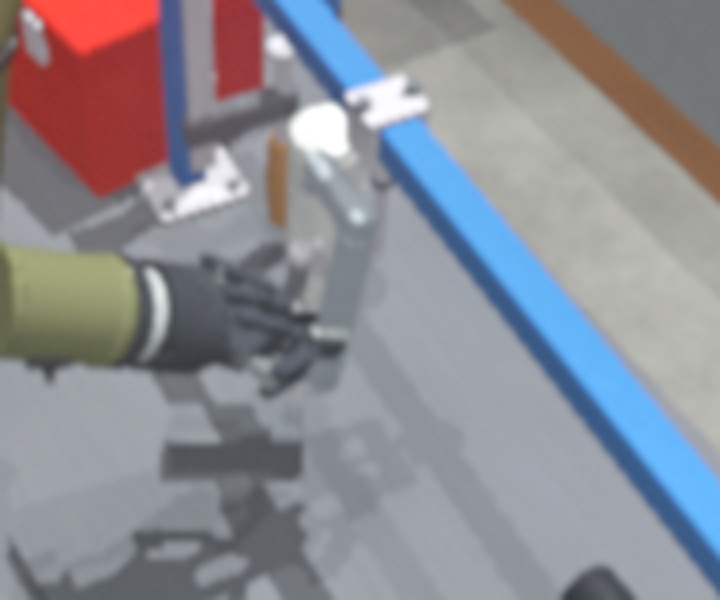

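```bash
python3 -m creep '[0.5,0,0,0,-0.4,0,1.2, 1.1,0,0,0,-0.8,0,1.2, 1.7,0,-0.2,-0.1,-1.2,0,1.2, 2.1,0,-0.4,-0.1,-1.2,0,1.2, 2.1,0,-0.4,-0.1,-1.2,0,1.2]' |grep -v orient; python3 log.py
python3 - <<'E'
from h import *
for c in ('top','side'):
    p=cap(c,c+'9.png'); print(c); marks(p,['clamp_rest','clamp_screw','hook_seat','hook_tip','bracket'])
rest()
for a in ((0,.03,24),(0,.006,24)): to(*hang(*a))
p=cap('wrist','wrist9.png'); marks(p,['clamp_rest','hook_seat','hook_tip'])
E
```

```text
time_s: 20.12
tool_pos: [0.6498, 0.0643, 0.2003]
contact_force: [-0.2, 0.5, -5.6]
opening: 0.0174
top
clamp_rest [([0.6711, 0.0957, 0.2847], 0.76), ([0.7505, 0.2649, 0.0006], 0.64)]
clamp_screw [([0.6655, 0.1225, 0.2236], 0.74), ([0.3744, 0.4017, -0.0037], 0.27)]
hook_seat [([0.6693, 0.0913, 0.2324], 0.45)]
hook_tip [([0.644, 0.0909, 0.2618], 0.62)]
bracket [([0.6923, 0.0843, 0.3391], 0.74), ([0.3764, 0.401, 0.0001], 0.16)]
side
clamp_rest [([0.6686, 0.0934, 0.2895], 0.88)]
clamp_screw [([0.6672, 0.121, 0.224], 0.56)]
hook_seat [([0.6707, 0.0915, 0.2266], 0.58)]
hook_tip [([0.6429, 0.0913, 0.2606], 0.53)]
bracket [([0.6914, 0.0921, 0.334], 0.69)]
rest [0.6679 0.0914 0.288 ] rel seat rx,ry,z mm [ 0.9  0.9 59. ] xaxis [0.03 0.   1.  ] F [ 0.1  0.1 -5.7]
t 20.72 d cm [-0.1  -0.05 -2.9 ] turn [0.04 0.01 0.02] | 0.05 open 0.0175
pos [0.6494 0.0641 0.2016] F [ 0.1  0.1 -5.7] q [-0.29  0.98 -0.1   2.45  2.74  1.45  1.54]
t 20.72 d cm [-0.1  -0.05 -5.3 ] turn [0.04 0.01 0.02] | 0.05 open 0.0175
pos [0.6494 0.0641 0.2016] F [ 0.1  0.1 -5.7] q [-0.29  0.98 -0.1   2.45  2.74  1.45  1.54]
clamp_rest [([0.6691, 0.0857, 0.2867], 0.92)]
hook_seat [([0.6684, 0.0864, 0.2291], 0.68)]
hook_tip [([0.6414, 0.0904, 0.2589], 0.73)]
```

View pics/wrist9.png

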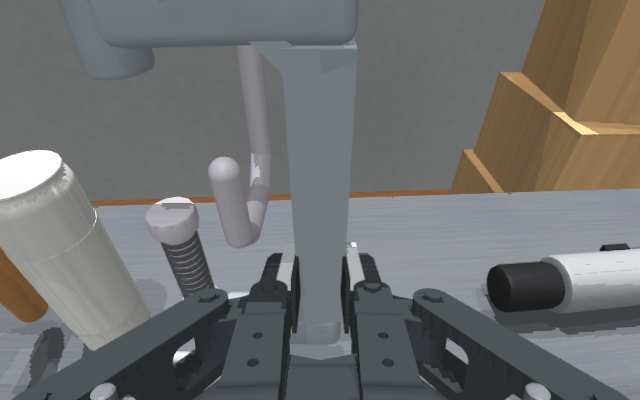

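```bash
python3 -m creep '[-0.1,0,-0.8,0,0,0,1.2, -0.1,0,-1.6,0,0,0,1.2, -0.1,0,-2.5,0,0,0,1.2, -0.1,0,-3.4,0,0,0,1.2, -0.1,0,-4.2,0,0,0,1.2]' |grep -v orient
python3 -m creep '[0,0,-0.15,0,0,0,1.2, 0,0,-0.3,0,0,0,1.2, 0,0,-0.45,0,0,0,1.2, 0,0,-0.6,0,0,0,1.2, 0,0,-0.7,0,0,0,1.2]' |grep -v orient
python3 - <<'E'
from h import *
rest(); print(robot.get_state()['moment'])
p=cap('wrist'); marks(p,['clamp_rest','hook_seat','hook_tip'])
p=cap('side'); marks(p,['clamp_rest','hook_seat','hook_tip'])
E
```

```text
time_s: 21.33
tool_pos: [0.6483, 0.0641, 0.1577]
contact_force: [0.0, 0.0, -5.2]
opening: 0.0177
time_s: 21.75
tool_pos: [0.6484, 0.0641, 0.1509]
contact_force: [-0.2, 0.2, -5.4]
opening: 0.0178
rest [0.6669 0.0914 0.2372] rel seat rx,ry,z mm [-0.1  0.9  8.2] xaxis [0.03 0.   1.  ] F [-0.2  0.2 -5.4]
[-0.02516224  2.16664732  0.01656267]
clamp_rest [([0.6656, 0.0855, 0.2387], 0.79)]
hook_seat [([0.668, 0.0859, 0.228], 0.65)]
hook_tip []
clamp_rest [([0.4088, 0.0665, 0.002], 0.51)]
hook_seat [([0.6665, 0.0921, 0.2247], 0.65)]
hook_tip [([0.6457, 0.0941, 0.2605], 0.47)]
```

Slowly down the last ~8–11 mm until the hook takes load.

```bash
python3 -m creep '[0,0,-0.1,0,0,0,1.2, 0,0,-0.2,0,0,0,1.2, 0,0,-0.3,0,0,0,1.2, 0,0,-0.4,0,0,0,1.2, 0,0,-0.5,0,0,0,1.2]' |grep -E 'pos|force'
python3 -m creep '[0,0,-0.06,0,0,0,1.2, 0,0,-0.12,0,0,0,1.2, 0,0,-0.18,0,0,0,1.2, 0,0,-0.24,0,0,0,1.2, 0,0,-0.3,0,0,0,1.2]' |grep -E 'pos|force'
python3 -m creep '[0,0,-0.04,0,0,0,1.2, 0,0,-0.08,0,0,0,1.2, 0,0,-0.12,0,0,0,1.2, 0,0,-0.16,0,0,0,1.2, 0,0,-0.2,0,0,0,1.2]' |grep -E 'pos|force'
```

```text
tool_pos: [0.6483, 0.0642, 0.1457]
contact_force: [0.2, -0.6, -6.2]
tool_pos: [0.6483, 0.0641, 0.1427]
contact_force: [-0.5, -0.3, -6.3]
tool_pos: [0.649, 0.0643, 0.1418]
contact_force: [-0.1, -0.1, -1.4]
```

```bash
python3 -m creep '[0,0,-0.03,0,0,0,1.2, 0,0,-0.06,0,0,0,1.2, 0,0,-0.06,0,0,0,1.2, 0,0,-0.06,0,0,0,1.2]' |grep -E 'pos|force'
python3 - <<'E'
from h import *
rest()
p=cap('wrist','wrist10.png'); marks(p,['clamp_rest','hook_seat'])
p=cap('top'); marks(p,['clamp_rest','hook_seat','hook_tip'])
E
```

```text
tool_pos: [0.6492, 0.0644, 0.1417]
contact_force: [-0.8, -0.4, 0.2]
rest [0.6674 0.0916 0.2281] rel seat rx,ry,z mm [ 0.3  1.2 -0.9] xaxis [0.03 0.   1.  ] F [-0.8 -0.4  0.2]
clamp_rest [([0.6674, 0.0871, 0.2308], 0.55)]
hook_seat [([0.6707, 0.0873, 0.2286], 0.63)]
clamp_rest [([0.4914, -0.1008, -0.0008], 0.74), ([0.6676, 0.0914, 0.2292], 0.64)]
hook_seat [([0.6699, 0.0879, 0.2328], 0.6)]
hook_tip [([0.414, -0.3168, 0.0023], 0.52), ([0.6468, 0.0913, 0.26], 0.44)]
```

View pics/wrist10.png

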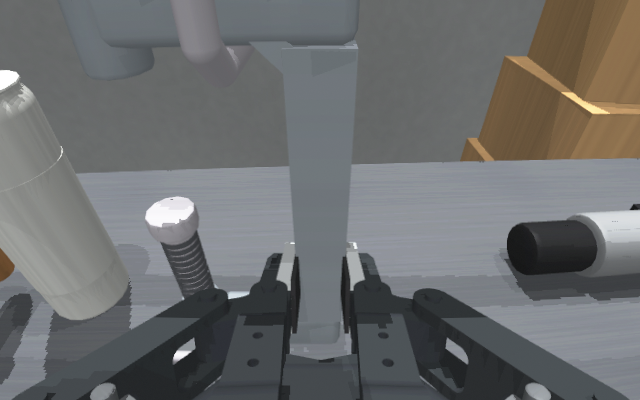

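```bash
python3 -m creep '[0,0,0,0,0,0,1.9, 0,0,0,0,0,0,2.1, 0,0,0,0,0,0,2.4, 0,0,0,0,0,0,2.8, 0,0,0,0,0,0,3.2]' 20 |grep -v orient
python3 -m creep '[0,0,0,0,0,0,3.6, 0,0,0,0,0,0,4, 0,0,0,0,0,0,4, 0,0,0,0,0,0,4, 0,0,0,0,0,0,4]' |grep -v orient
python3 - <<'E'
from h import *
p=cap('wrist','wrist11.png'); marks(p,['clamp_rest','clamp_spine','hook_seat'])
print(robot.get_state()['contact_force'])
E
```

```text
time_s: 24.5
tool_pos: [0.6493, 0.0643, 0.1417]
contact_force: [0.6, 0.1, -1.0]
opening: 0.0322
time_s: 24.92
tool_pos: [0.6493, 0.0642, 0.1417]
contact_force: [-0.2, 0.7, 0.5]
opening: 0.0402
clamp_rest [([0.6644, 0.0872, 0.2308], 0.84)]
clamp_spine [([0.6641, 0.066, 0.1371], 0.89), ([0.7602, -0.2438, 0.005], 0.57)]
hook_seat [([0.6682, 0.087, 0.2283], 0.83)]
[0.42891742 0.67610062 0.4098775 ]
```

```bash
python3 -m creep '[-0.5,0,0.2,0,0,0,4, -1.2,0.05,0.4,0,0,0,4, -2,0.1,0.7,0,0,0,4, -2.8,0.15,1,0,0,0,4, -3.4,0.15,1.2,0,0,0,4]'
python3 - <<'E'
from h import *
to([.6,.067,.16],pitchH(30))
for c in ('wrist','side','top'):
    p=cap(c); marks(p,['clamp','clamp_rest','clamp_spine','clamp_screw','hook_seat','hook_tip'])
E
```

```text
time_s: 25.53
tool_pos: [0.6141, 0.066, 0.1539]
orientation: [[0.403, -0.056, 0.914], [-0.019, -0.998, -0.053], [0.915, 0.004, -0.403]]
contact_force: [-0.2, 0.0, -0.6]
opening: 0.0398
t 25.53 d cm [-1.41  0.1   0.61] turn [0.1  1.03 0.01] | 1.04 open 0.0398
pos [0.6141 0.066  0.1539] F [-0.2  0.  -0.6] q [-0.31  1.15 -0.13  2.54  2.71  1.7   1.46]
clamp [([0.6763, 0.0615, 0.1661], 0.64), ([0.6658, 0.0873, 0.2304], 0.28)]
clamp_rest [([0.6668, 0.0881, 0.2305], 0.73)]
clamp_spine [([0.6652, 0.0673, 0.1386], 0.97), ([0.6678, 0.1226, 0.1685], 0.65)]
clamp_screw [([0.6691, 0.1228, 0.1677], 0.58)]
hook_seat [([0.67, 0.0877, 0.2236], 0.61)]
hook_tip []
clamp [([0.6818, 0.0616, 0.1681], 0.64)]
clamp_rest [([0.6671, 0.093, 0.2291], 0.96)]
clamp_spine [([0.6655, 0.0663, 0.1357], 0.62), ([0.7551, 0.2658, 0.0006], 0.48)]
clamp_screw [([0.6678, 0.1209, 0.1634], 0.87)]
hook_seat [([0.6689, 0.0899, 0.2286], 0.54)]
hook_tip [([0.6433, 0.0911, 0.2595], 0.42)]
clamp [([0.6777, 0.0617, 0.1685], 0.65)]
clamp_rest [([0.67, 0.0915, 0.229], 0.8), ([0.6653, 0.1201, 0.1597], 0.18)]
clamp_spine [([0.6646, 0.0612, 0.139], 0.66)]
clamp_screw [([0.6683, 0.1224, 0.1656], 0.67)]
hook_seat [([0.6702, 0.092, 0.2298], 0.36)]
hook_tip [([0.6467, 0.0921, 0.2617], 0.6), ([0.76, -0.2447, 0.0018], 0.54)]
```

```bash
python3 -m creep '[-0.6,0,0.4,0,0.5,0,4, -1.2,0,0.8,0,1,0,4, -1.8,0,1.2,0,1.6,0,4, -2.4,0,1.6,0,2,0,4, -3,0,2,0,2.5,0,4]' |grep -v orient
python3 -m creep '[0,0,0,0,0,0,4, 0,0,0,0,0,0,4, 0,0,0,0,0,0,4, 0,0,0,0,0,0,4, 0,0,0,0,0,0,4]' |grep -v orient
python3 - <<'E'
from h import *
for c in ('wrist','side','top'):
    p=cap(c,c+'12.png'); marks(p,['clamp_rest','clamp_spine','clamp_screw','hook_seat','hook_tip'])
marks(p,['offcut_big','offcut_small','magnet','try_square','hammer','spray_can','grinder'])
print(np.round(robot.get_state()['joint_velocities'],3).tolist())
E
```

```text
time_s: 27.0
tool_pos: [0.5845, 0.0657, 0.1737]
contact_force: [0.0, -0.3, 0.6]
opening: 0.0403
time_s: 27.42
tool_pos: [0.5843, 0.0657, 0.1726]
contact_force: [0.8, 0.3, 0.4]
opening: 0.0401
clamp_rest [([0.6677, 0.088, 0.2296], 0.78)]
clamp_spine [([0.6675, 0.064, 0.1366], 0.87), ([0.7569, 0.2616, -0.0036], 0.35)]
clamp_screw [([0.6717, 0.1202, 0.1658], 0.83)]
hook_seat [([0.6688, 0.086, 0.2264], 0.78)]
hook_tip []
clamp_rest [([0.6679, 0.0891, 0.2287], 0.67)]
clamp_spine [([0.6635, 0.0653, 0.133], 0.58)]
clamp_screw [([0.667, 0.1223, 0.1682], 0.77)]
hook_seat [([0.6691, 0.0957, 0.229], 0.49)]
hook_tip [([0.6467, 0.0927, 0.2627], 0.55)]
clamp_rest [([0.6707, 0.0913, 0.2287], 0.87)]
clamp_spine [([0.664, 0.0643, 0.1384], 0.65)]
clamp_screw [([0.6694, 0.1252, 0.1643], 0.84)]
hook_seat [([0.6692, 0.0891, 0.2316], 0.54)]
hook_tip [([0.6449, 0.0891, 0.2618], 0.52)]
offcut_big [([0.5956, 0.1314, -0.0019], 0.96), ([0.4157, -0.3158, 0.004], 0.53)]
offcut_small [([0.4055, 0.0616, 0.0018], 0.43)]
magnet [([0.4936, -0.1054, -0.0012], 0.72)]
try_square [([0.4133, -0.3174, 0.0028], 0.67)]
hammer [([0.3718, 0.4021, -0.0018], 0.87)]
spray_can [([0.753, 0.2662, -0.0002], 0.71)]
grinder [([0.7592, -0.2436, -0.0003], 0.59), ([0.6666, 0.0615, 0.1424], 0.19)]
[0.001, -0.001, -0.002, 0.001, -0.001, -0.001, 0.0]
```

Clamp still, hook front, bystanders unmoved, robot clear. Handing in.

```bash
python3 -c "
from cell import robot
print(robot.close_job(), robot.get_state()['time_s'])"
```

```text
the job is handed in; nothing more can be done
the job is handed in; nothing more can be done
```

The clamp is hanging on the hook and the job is handed in at about 27.7 s of the 72 s. I pinched the hook tip, led it round to the front and backed off. I then gripped the clamp across the spine, turned it jaw-up and lowered it over the hook until the hook took its weight. After that I released it and pulled the gripper clear.

**Last checks before hand-in:**
- **Clamp position:** two sets of pictures about 2 s apart, after letting go, put `clamp_rest` at about (0.668, 0.090, 0.229). That is within a few mm of `hook_seat` both times, so it is at rest as far as the pictures show. The spine is upright within about 0.1 rad.
- **Hook direction:** the tip is at about (0.646, 0.091). Against the bracket marks that is roughly 0.05 rad from front, limit 0.2.
- **Forces:** the load on the wrist went to about zero on seating, and stayed below 1 N after the gripper backed off. No reading on the way exceeded about 8 N. These are readings at the end of each call, so a short peak in between would not show.
- **Other things on the table:** all seven marks were within about 8 mm of their start, limit 25 mm. The largest was `offcut_big`, whose mark already scattered by that much at the start.

**Failed or disagreed:**
- The picture after letting go could not be viewed because the limit of 12 was reached, so the final state rests on the networks' marks only.
- The `hook_seat` marks scattered by up to 9 mm sideways between cameras.
- An early attempt to turn the wrist ran into joint limits. It was backed out and re-routed without touching anything.

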